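File the strap pattern in the rack

ROBOT

A 7-joint arm with a two-finger parallel gripper is mounted at the origin on the work surface. World frame = base frame: x ahead of the robot, y to its left, z up, the work surface at z = 0. Lengths are in mm, angles in rad, forces in N, time in s.
With the tool pointing down it reaches from about 400 to 750 mm from the base axis. Payload 19.5 kg.
Tool frame: the origin (TCP) lies at the very end of the fingers, on their centre line; the grasp point (between the pads) lies 19 mm behind it; x points along the fingers, y is the direction in which the jaws open and shut, and the axes are right-handed (so a half turn about x gives the same grasp; the last joint's range is limited). The gripper opens to 85 mm and grips with 20 to 120 N. Pads are 22 mm wide; open, the fingers measure 114 mm over their backs; the gripper's body (76 mm by 85 mm) begins 54 mm behind the grasp point. The pads swing forward as they close: fully open they stand 13 mm farther back than shut.
Start: joints at [-1.252, 0.707, -0.028, 1.485, 0.022, 0.951, -0.075], TCP at [202.974, 537.956, 231.268] pointing down, gripper open.
Joint ranges: [-2.71, 2.71], [-0.32, 2.16], [-1.57, 1.52], [0, 2.45], [-1.46, 4.6], [0, 2.02], [-2.83, 2.83]. Speed limits (rad/s): [1.89, 1.89, 2.57, 2.57, 3.01, 3.01, 3.01].

INTERFACE

Orientations are given as a unit quaternion [x, y, z, w].
In Python, from workcell import env, read_camera, job_done gives the robot as it stands.
- The arm moves only by the tool drive_tool, never from a script. Its argument "plan" is a list of rows, each an object with "jaw": the closure, from 0 (fully open) to 1 (shut); "translation": the shift along the world's x, y, z scaled (see below), a list of three; "roll": the turn about the world's z scaled (see below). In form: [{"jaw": jaw, "translation": [dx, dy, dz], "roll": roll}, ...]. A call has exactly 8 rows; each row shifts and turns the commanded pose from where the row before left it; what a row does not reach is not made up. The controller multiplies each number of a shift by 75 cm and each number of a turn by pi/2 rad. A row lasts 1/8 s, in which the tool goes at most 62.5 mm and 10.7 degrees, less where a joint would pass 70% of its speed; a pose out of reach is approached as far as the arm can. A call with a number of a shift or a turn outside -1 to 1 is refused whole. A call with a gripper value outside its range is refused whole. The fingers move at their own pace and stop on an object; the grip force is fixed at half the most. Time passes only in rows, so rows that do not move let the fingers close, or fill a call up. It gives the time, the measured TCP pose, the force and the opening at its end, in the units of the state.
- env.get_state(): the state, without advancing time (a new reading comes with each control period).
- read_camera(name): name is "scene" or "side" or "wrist"; returns a dict with "color" (384x512x3 uint8, red, green, blue), "z_map" (384x512 float32, mm along the optical axis (not along the pixel's ray), 0 where there is no reading), "fx", "fy", "cx", "cy" (pixels), "position" and "rotation" of the camera in the world. Camera axes: x right, y up, looking along -z (the intrinsics and any distortion apply to the point x, -y, -z); pixel columns grow to the right and rows downward; lengths in mm; the calibration is good to about 2 mm. A picture is of the moment at which its call begins.
- job_done(): hands the job in, once; it reports no verdict.
The state is a dict: "t": time; "joint_pos": joint angles; "joint_velocities": joint speeds; "joint_efforts": joint torques, N m; "eef_pos": TCP position; "orientation": TCP orientation; "ft_force": force on the tool from outside, world axes, zero at the start; "ft_torque": the same for the moment, N m; "grip_width": finger opening in mm.
Only numpy, scipy, OpenCV 4.12 (cv2) and the standard library are available. Lean on these libraries where they do the work, as an engineer would, in place of code of your own. Each camera call takes 0.05 s, during which the arm holds its last target.

TASK

Put the thin metal strap pattern away in the one empty pigeonhole of the rack, flat, pointed end first and more than half its length inside, with the square slotted end left sticking out. It lies flat on the dark stone slab, so slide it out past the slab's free edge until its pointed end overhangs, lift it by that end and lay it across the wooden block; let go, take it again by its square end and slide it into the pigeonhole. Do not drop the pattern onto the bench, and leave everything else where it is.

Things in the scene. Friction and masses are not known exactly. Their poses are not given: they have to be found in the camera images.
- pattern_mid (a point): Centre (half-way through the thickness) of the strap pattern: loose flat bare-aluminium strip 220 mm long (y), 44 mm wide (x), 3 mm thick (z), 50 to 110 g, balanced within 5 mm of here. Pointed end at -y, square slotted end at +y. Starts flat on the slab, too low to grip by its edges; pressed from above with 5 to 10 N it slides with the fingertip. Off the slab it can be pinched across its width.
- pattern_tip (a point): The very point of the pattern's pointed end, half-way through the thickness, 110 mm from the centre; axes as pattern_mid. The last 22 mm taper to a 90 degree point; behind that the sides are parallel. At the start it points to the slab's free edge and lies 20 to 50 mm inside it.
- pattern_butt (a point): Middle of the pattern's square end edge, half-way through the thickness, 110 mm from the centre opposite the point; axes as pattern_mid. A 16 mm wide, 24 mm long slot starts 10 mm from this edge; the sides beside it are straight.
- slab_edge (a point): Middle of the top of the free edge of the fixed dark stone slab, 220 mm (x) x 300 mm (y) x 50 mm high, top 50 mm above the bench. This frame's -y points out over the free edge, +y in over the slab; the far +y edge has a steel stop bar 14 mm above the top.
- block_top (a point): Centre of the top of a fixed dark hardwood block, 70 mm (x) x 80 mm (y) x 50 mm high. A pattern laid on it along y overhangs by about 70 mm at both ends. The block's y is roughly in line with the slab's and the rack's.
- pocket_mouth (a point): Middle of the floor of the empty pigeonhole, at its mouth. +y points out of the mouth, -y goes in. Clear opening 66 mm wide (x), 37 mm high (z, up from here), 171 mm deep; the floor is 80 mm above the bench, the rack's top 42 mm above this floor.
- rack: Fixed plywood base of the rack, 250 (x) x 190 (y) x 72 mm high, origin at the centre of its underside. On it stand three equal pigeonholes side by side along x, 78 mm apart, mouths to +y; the empty one may be any of them. The other two hold stacks of three fixed patterns whose square ends stick out about 25 mm.
- weight: Loose brass pattern weight with a small knob, 40 mm diameter, 38 mm tall, standing on the slab beside the pattern (to its +x side); origin at the centre of its underside. Leave it alone.
- jar: Loose amber jar with black lid, 64 mm diameter, 85 mm tall, on the bench; origin at the centre of its underside. Leave it alone.
- spool: Loose wooden spool, 48 mm diameter, 50 mm tall, on the bench; origin at the centre of its underside. Leave it alone.
- mallet: Loose wooden mallet lying on the bench, head 90 mm long and 52 mm in diameter along its x, handle 225 mm along its -y; origin under the head's centre. Leave it alone.
- tool_cup: Loose white cup, 70 mm diameter, 90 mm tall, on the bench; origin at the centre of its underside. Leave it alone.
- awl: Loose awl with wooden handle, 160 mm long, lying on the bench on the robot's side; origin under its middle. Leave it alone.
Not all that is in view belongs to the job. Leave any blue, turquoise or yellow look-alike of the part that bears block_top alone.

How it is judged (in metres and radians):
On the way, in this order (a step that is already met when the one before it is completed fails the run):
1. the pattern lies flat on the slab with its point at least 25 mm out past the free edge (y of pattern_tip in the frame of slab_edge below -0.025 m and y of pattern_mid in the frame of slab_edge above 0 m and (angle between pattern_mid's own z axis and vertical below 0.12 rad or angle between pattern_mid's own z axis and vertical above 3.02 rad) and z of pattern_mid in the frame of slab_edge between -0.003 and 0.006 m), for 0.1 s.
2. the pattern lies flat across the wooden block, let go and at rest (horizontal distance between pattern_mid and block_top below 0.045 m and (angle between pattern_mid's own z axis and vertical below 0.12 rad or angle between pattern_mid's own z axis and vertical above 3.02 rad) and z of pattern_mid in the frame of block_top below 0.006 m and contact force between pattern and the fingers below 0.1 N and linear speed of pattern below 0.03 m/s), for 0.2 s.
3. the pattern has been taken by its square end and lifted off the block (distance between the grasp point and pattern_butt below 0.075 m and contact force between pattern and the fingers above 0.5 N and z of pattern_mid in the frame of block_top above 0.01 m and contact force between pattern and block below 0.05 N), for 0.1 s.
At the end, for the whole second after the job is handed in: The pattern rests in the empty pigeonhole, released and still, flat within 7 degrees on its floor, its point at least 112 mm in from the mouth and its square end at least 20 mm outside; the bystanders stand where they were (within 40 mm) (y of pattern_tip in the frame of pocket_mouth below -0.112 m and y of pattern_butt in the frame of pocket_mouth above 0.02 m and x of pattern_tip in the frame of pocket_mouth between -0.033 and 0.033 m and x of pattern_mid in the frame of pocket_mouth between -0.033 and 0.033 m and z of pattern_tip in the frame of pocket_mouth between -0.003 and 0.02 m and (angle between pattern_mid's own z axis and vertical below 0.12 rad or angle between pattern_mid's own z axis and vertical above 3.02 rad) and contact force between pattern and the fingers below 0.1 N and linear speed of pattern below 0.02 m/s); the robot touches nothing.
It fails at once if the pattern drops onto the bench (height (world z) of pattern_mid below 0.03 m).
It fails at once if a bystander is shifted more than 40 mm (distance of any of weight, jar, spool, mallet, tool_cup, awl from where it was at the start of the episode above 0.04 m).
It fails at once if an upright bystander is knocked over (angle between any of weight, jar, spool, tool_cup's own z axis and vertical above 0.5 rad).
It also fails if it takes over 67 s, if anything falls off the work surface, if the arm or the gripper's body presses on something with over 40 N, if the wrist force passes 120 N, or if a joint passes its speed limit or range.

## Working session

There is one attempt and no reset: what is moved stays moved. The work goes in short steps, Python scripts to look and compute and a tool call to move; the robot and the scene stay as the last step left them, time stands still between calls to the robot, and variables do not carry over. Pictures are saved under pics/ and viewed, and the job is handed in when it is done.

Besides the shell and the picture viewer there is one more tool, called after "Emit:" in YAML: its name, and indented under it one key for each argument. drive_tool: Moves the arm, as the interface text tells. Shifts and turns lie within -1 to 1; 1 stands for 75 cm of shift or pi/2 rad of turn. Its arguments: {"type":"object","properties":{"plan":{"type":"array","items":{"type":"object","properties":{"jaw":{"type":"number"},"translation":{"type":"array","items":{"type":"number","minimum":-1,"maximum":1}},"roll":{"type":"number","minimum":-1,"maximum":1}}}}},"required":["plan"]}

```bash
mkdir -p pics; ls
cat > h.py <<'E'
import numpy as np, cv2, json
from workcell import env, read_camera, job_done
def snap(name, fn):
    c=read_camera(name); cv2.imwrite('pics/'+fn+'.png', c['color'][:,:,::-1]); np.savez('pics/'+fn+'.npz', **{k:np.array(v) for k,v in c.items()}); return c
def load(fn): return dict(np.load('pics/'+fn+'.npz'))
def R(c):
    r=np.array(c['rotation'],float)
    if r.shape==(3,3): return r
    from scipy.spatial.transform import Rotation
    return Rotation.from_quat(r).as_matrix()
def px(c,u,v,z=None,plane=None):
    d=np.array([(u-c['cx'])/c['fx'],-(v-c['cy'])/c['fy'],-1.0])
    d=R(c)@d; p=np.array(c['position'],float)
    if plane is not None: return p+d*(plane-p[2])/d[2]
    if z is None: z=c['z_map'][int(round(v)),int(round(u))]
    return p+d*z
def proj(c,P):
    q=R(c).T@(np.array(P,float)-c['position']); return c['cx']+c['fx']*q[0]/-q[2], c['cy']-c['fy']*q[1]/-q[2]
def crop(fn,u0,v0,u1,v1,s,out):
    im=cv2.imread('pics/'+fn+'.png')[v0:v1,u0:u1]; cv2.imwrite('pics/'+out+'.png',cv2.resize(im,None,fx=s,fy=s,interpolation=cv2.INTER_CUBIC))
E
python3 - <<'E'
from h import *
for n in ['scene','side','wrist']:
    c=snap(n,n+'0'); print(n,c['position'],c['rotation'],c['fx'],c['cx'],c['cy'],[k for k in c])
print(env.get_state())
E
```

```text
pics
scene [1266.4031233   872.84779352 1141.28056425] [0.14423089 0.36819391 0.86041485 0.32142958] 465.22364280416735 262.78465156759785 188.81694505146334 ['color', 'z_map', 'fx', 'fy', 'cx', 'cy', 'position', 'rotation']
side [ -18.13355413 -713.21452717  958.56908134] [ 0.37564094 -0.11679579 -0.28431741  0.87430901] 385.9949482850682 260.0008916466546 190.93833241718377 ['color', 'z_map', 'fx', 'fy', 'cx', 'cy', 'position', 'rotation']
wrist [131.92038331 566.38616055 373.64530462] [-0.12462332 -0.08659024  0.56206568  0.81305186] 279.1554277209569 252.9374536516349 191.4787798827502 ['color', 'z_map', 'fx', 'fy', 'cx', 'cy', 'position', 'rotation']
{'t': 0.15, 'joint_pos': array([-1.25166108,  0.70695559, -0.02760642,  1.48488954,  0.02198299,
        0.95090365, -0.07550199]), 'joint_velocities': array([-0.00132145, -0.00246683, -0.00025938, -0.00105757, -0.00041411,
        0.00174602, -0.0006577 ]), 'joint_efforts': array([ 6.42901905e-04, -8.83302641e+01,  1.23473357e+00, -2.36198258e+01,
        1.69777946e-02,  5.23727416e-03, -4.02098271e-05]), 'eef_pos': array([202.93435636, 537.78172631, 230.93798328]), 'orientation': array([ 0.12659298,  0.69567671, -0.12718924,  0.69557964]), 'ft_force': array([0.84207157, 0.01346906, 0.0175774 ]), 'ft_torque': array([ 0.02969824,  0.00697619, -0.01766768]), 'grip_width': 85.21341107032039}
```

View pics/scene0.png

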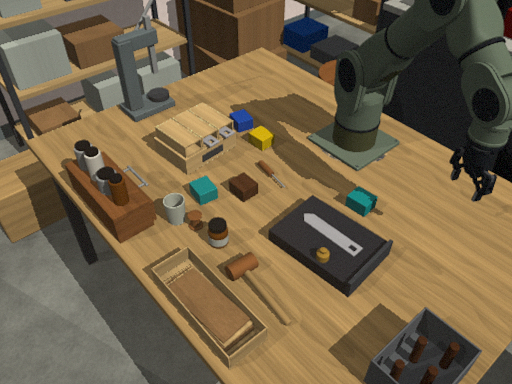

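View pics/side0.png

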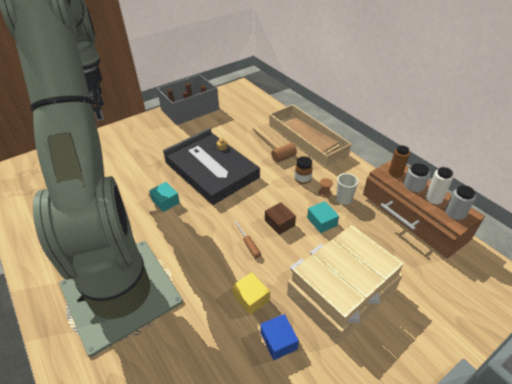

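View pics/wrist0.png

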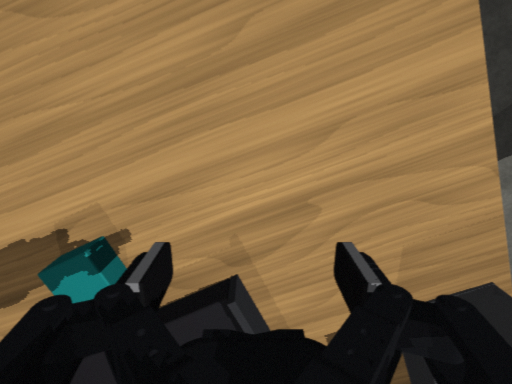

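Block candidates in scene: dark brown (243,187), turquoise (204,190) and (361,200), yellow (261,138), blue (242,121). Only the dark brown one fits "dark hardwood". I'll enlarge the crops to confirm it.

Run:
```python
from h import *
crop('scene0',225,165,400,295,4,'c_slab'); crop('scene0',140,95,290,210,5,'c_rack'); crop('side0',150,120,350,245,4,'c_side');crop('side0',260,190,420,330,5,'c_siderack')
```

```text
(no output)
```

View pics/c_slab.png

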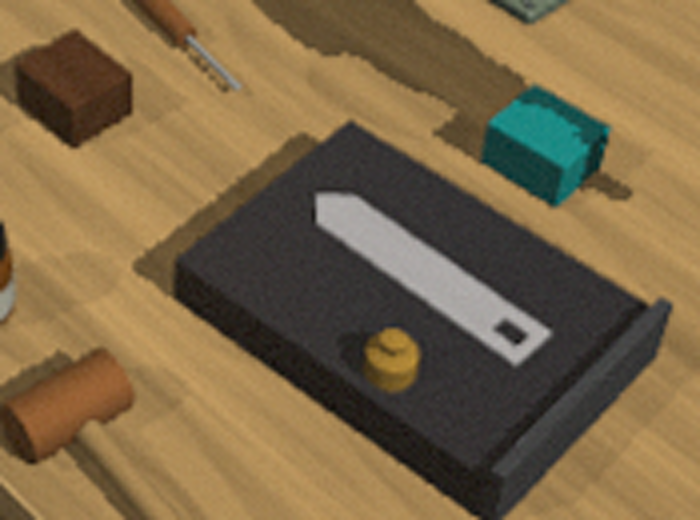

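View pics/c_rack.png

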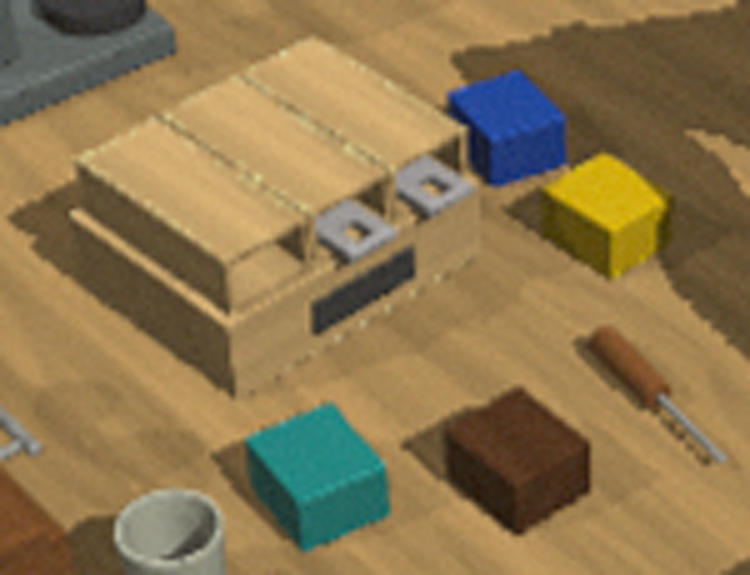

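View pics/c_side.png

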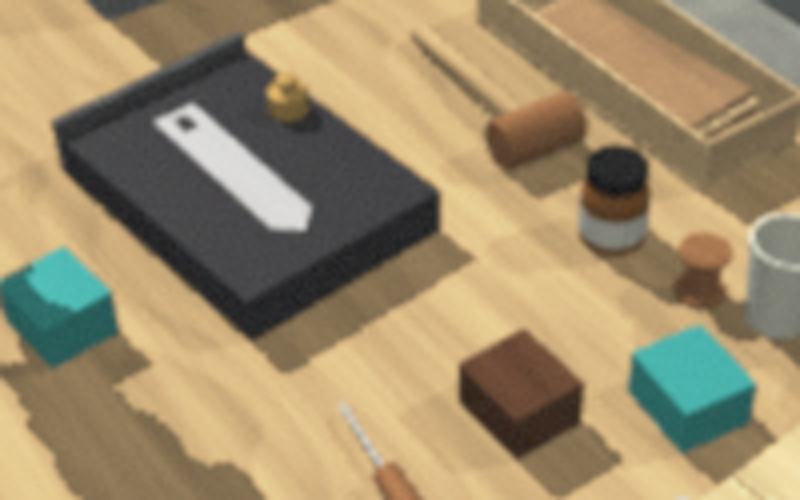

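View pics/c_siderack.png

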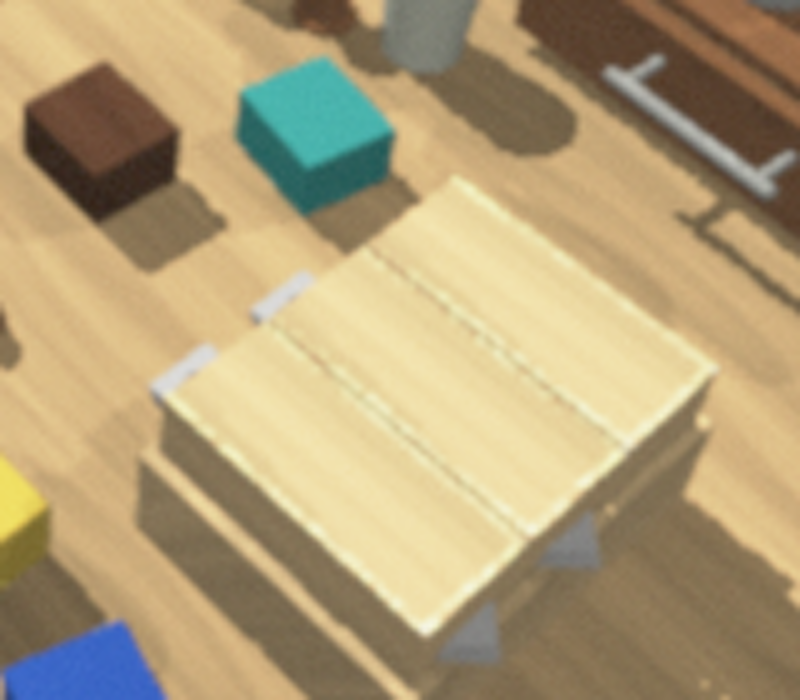

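Run:
```python
from h import *
np.set_printoptions(precision=1,suppress=True)
s=load('scene0'); d=load('side0')
def S(u,v,pl,o=(225,165),k=4,c=s): return px(c,o[0]+(u+.5)/k-.5,o[1]+(v+.5)/k-.5,plane=pl)
print('scene'); 
for n,u,v,pl in [('tip',316,195,51.5),('shA',358,196,53),('shB',316,225,53),('buttA',550,330,53),('buttB',516,365,53),('edgeA',350,122,50),('edgeB',178,264,50),('blkL',15,70,50),('blkT',77,32,50),('blkR',131,78,50),('blkB',75,105,50)]: print(n,S(u,v,pl))
print('side')
D=lambda u,v,pl:S(u,v,pl,(150,120),4,d)
for n,u,v,pl in [('tip',304,231,51.5),('shA',270,230,53),('shB',311,206,53),('buttA',155,121,53),('buttB',195,102,53),('edgeA',252,300,50),('edgeB',438,197,50),('blkL',460,377,50),('blkT',523,332,50),('blkR',581,385,50),('blkB',518,422,50)]: print(n,D(u,v,pl))
Q=lambda u,v,pl:S(u,v,pl,(140,95),5,s)
print('rack scene')
for n,u,v,pl in [('topFL',232,262,122),('topFR',468,130,122),('topBL',80,163,122),('topBR',312,38,122),('div1',305,215,122),('div2',390,170,122),('floorL',232,312,80),('floorR',305,265,80)]: print(n,Q(u,v,pl))
Z=lambda u,v,pl:S(u,v,pl,(260,190),5,d)
print('rack side')
for n,u,v,pl in [('topFL',455,178,122),('topFR',165,392,122),('topBL',713,370,122),('topBR',425,632,122),('div1',370,248,122),('div2',272,320,122)]: print(n,Z(u,v,pl))
for u,v in [(330,210),(240,260),(193,150),(180,140)]: print(u,v,px(s,u,v))
```

```text
scene
tip [473.4 187.9  51.5]
shA [449.5 211.7  53. ]
shB [497.7 212.1  53. ]
buttA [439.6 403.4  53. ]
buttB [484.7 408.6  53. ]
edgeA [390.5 145.4  50. ]
edgeB [606.5 169.4  50. ]
blkL [564.7 -88.8  50. ]
blkT [492.3 -92.3  50. ]
blkR [495.1 -15.8  50. ]
blkB [553.2 -21.2  50. ]
side
tip [473.4 190.9  51.5]
shA [449.1 208.4  53. ]
shB [495.7 214.3  53. ]
buttA [442.  408.9  53. ]
buttB [487.7 412.5  53. ]
edgeA [392.1 144.   50. ]
edgeB [596.9 159.5  50. ]
blkL [481.3 -31.6  50. ]
blkT [553.1 -21.5  50. ]
blkR [553.9 -95.7  50. ]
blkB [489.4 -96.8  50. ]
rack scene
topFL [ 611.3 -265.3  122. ]
topFR [ 385.4 -283.   122. ]
topBL [ 629.7 -435.3  122. ]
topBR [ 401.2 -460.8  122. ]
div1 [ 540.5 -276.5  122. ]
div2 [ 460.9 -280.4  122. ]
floorL [ 616.9 -264.7   80. ]
floorR [ 545.8 -274.8   80. ]
rack side
topFL [ 613.9 -266.9  122. ]
topFR [ 386.9 -282.7  122. ]
topBL [ 626.4 -440.8  122. ]
topBR [ 399.7 -458.6  122. ]
div1 [ 539.  -275.7  122. ]
div2 [ 462.4 -280.7  122. ]
330 210 [396.  232.3  49.9]
240 260 [748.6 200.1  51.6]
193 150 [ 579.7 -273.3   87.4]
180 140 [ 605.7 -310.7  123.6]
```

Run:
```python
from h import *
from scipy.spatial.transform import Rotation as Ro
np.set_printoptions(precision=3,suppress=True)
s=load('scene0'); d=load('side0')
print(Ro.from_quat(env.get_state()['orientation']).as_matrix())
def P(n,c,u,v,pl): print(n,px(c,u,v,plane=pl).round())
P('weight',s,322.5,249,88);P('weight s',d,222,139,88)
P('teal top c',s,203.5,185,50);P('teal side',d,323,212,50)
P('teal2',s,361,196,50)
P('awl tip',s,284,187,5);P('awl tip',d,236.5,222,5);P('awl end',s,259,162,15)
P('jar',s,217.5,222,85);P('cup',s,174,200,90);P('spool',s,194,214,50);P('spool',d,326,182,50)
P('mallet',s,241,262,50)
P('jar',d,304,161,85)
# block via depth segmentation (brown top) both cams
for nm,c in (('scene',s),('side',d)):
    H,W=c['z_map'].shape; uu,vv=np.meshgrid(np.arange(W),np.arange(H)); z=c['z_map']
    dd=np.stack([(uu-c['cx'])/c['fx'],-(vv-c['cy'])/c['fy'],-np.ones_like(z)],-1)*z[...,None]
    X=dd@R(c).T+c['position']
    for n,(x0,x1,y0,y1,z0,z1) in {'block':(470,580,-120,10,44,56),'rackTop':(370,640,-470,-255,115,128),'slab':(380,640,120,480,44,49.9+5)}.items():
        m=(X[...,0]>x0)&(X[...,0]<x1)&(X[...,1]>y0)&(X[...,1]<y1)&(X[...,2]>z0)&(X[...,2]<z1)&(z>0)
        Q=X[m]; r=cv2.minAreaRect(Q[:,:2].astype(np.float32)); print(nm,n,len(Q),Q[:,2].mean(),r)
```

```text
[[-0.     0.353  0.936]
 [-0.001  0.936 -0.353]
 [-1.    -0.001  0.   ]]
weight [559. 348.  88.]
weight s [560. 349.  88.]
teal top c [ 639. -133.   50.]
teal side [ 638. -136.   50.]
teal2 [268. 256.  50.]
awl tip [401.  21.   5.]
awl tip [410.  28.   5.]
awl end [ 386. -133.   15.]
jar [724.  63.  85.]
cup [ 775. -100.   90.]
spool [743. -41.  50.]
spool [743. -36.  50.]
mallet [750. 207.  50.]
jar [727.  66.  85.]
scene block 339 50.094687406797355 ((525.1480102539062, -57.99179458618164), (84.0262680053711, 73.28821563720703), 89.75301361083984)
scene rackTop 1786 122.2779195988541 ((507.5976257324219, -365.6465759277344), (239.34548950195312, 184.09646606445312), 4.913174629211426)
scene slab 4708 50.19451713522005 ((484.36224365234375, 307.92279052734375), (223.2478790283203, 316.0255126953125), 4.628778457641602)
side block 424 51.48231917947528 ((523.96826171875, -58.478546142578125), (81.44754028320312, 71.44341278076172), 89.71176147460938)
side rackTop 5246 123.51097551904155 ((507.67529296875, -363.91375732421875), (235.79403686523438, 177.73406982421875), 4.527591705322266)
side slab 2358 52.201385355425465 ((484.24432373046875, 305.072509765625), (222.09361267089844, 310.98333740234375), 4.7144856452941895)
```

Emit:
drive_tool:
  plan:
    - {"jaw": 1, "translation": [0.044, -0.037, -0.02], "roll": -0.0927}
    - {"jaw": 1, "translation": [0.044, -0.037, -0.02], "roll": -0.0927}
    - {"jaw": 1, "translation": [0.044, -0.037, -0.02], "roll": -0.0927}
    - {"jaw": 1, "translation": [0.044, -0.037, -0.02], "roll": -0.0927}
    - {"jaw": 1, "translation": [0.044, -0.037, -0.02], "roll": -0.0927}
    - {"jaw": 1, "translation": [0.044, -0.037, -0.02], "roll": -0.0927}
    - {"jaw": 1, "translation": [0.044, -0.037, -0.02], "roll": -0.0927}
    - {"jaw": 1, "translation": [0.044, -0.037, -0.02], "roll": -0.0927}

```text
t: 1.15
eef_pos: [467.9, 315.0, 110.7]
orientation: [0.49, 0.51, -0.49, 0.51]
ft_force: [-0.2, 1.1, 1.3]
grip_width: -0.2
```

Run:
```python
from h import *
c=snap('wrist','wrist1'); s=env.get_state(); print(s['eef_pos'],s['ft_force'],c['position'])
```

```text
[471.73547286 309.87373166 109.11740821] [ 4.58726934 -9.61286027 -3.53444082] [465.64956419 393.10315188 253.4124416 ]
```

View pics/wrist1.png

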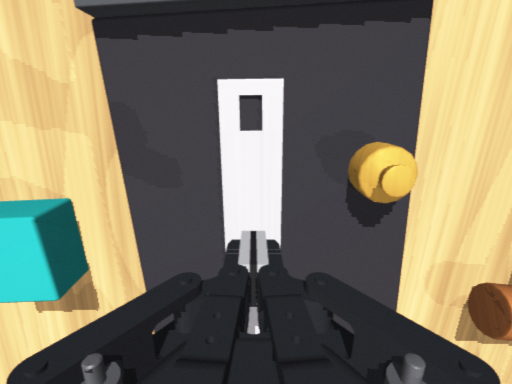

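Emit:
drive_tool:
  plan:
    - {"jaw": 1, "translation": [0, 0, -0.012], "roll": 0}
    - {"jaw": 1, "translation": [0, 0, -0.012], "roll": 0}
    - {"jaw": 1, "translation": [0, 0, -0.012], "roll": 0}
    - {"jaw": 1, "translation": [0, 0, -0.012], "roll": 0}
    - {"jaw": 1, "translation": [0, 0, -0.01], "roll": 0}
    - {"jaw": 1, "translation": [0, 0, -0.007], "roll": 0}
    - {"jaw": 1, "translation": [0, 0, 0], "roll": 0}
    - {"jaw": 1, "translation": [0, 0, 0], "roll": 0}

```text
t: 2.2
eef_pos: [467.1, 316.0, 62.7]
orientation: [0.489, 0.511, -0.489, 0.511]
ft_force: [1.4, 1.2, 0.4]
grip_width: -0.1
```

Emit:
drive_tool:
  plan:
    - {"jaw": 1, "translation": [0, 0, -0.005], "roll": 0}
    - {"jaw": 1, "translation": [0, 0, -0.004], "roll": 0}
    - {"jaw": 1, "translation": [0, 0, -0.002], "roll": 0}
    - {"jaw": 1, "translation": [0, 0, -0.001], "roll": 0}
    - {"jaw": 1, "translation": [0, 0, -0.001], "roll": 0}
    - {"jaw": 1, "translation": [0, 0, 0], "roll": 0}
    - {"jaw": 1, "translation": [0, 0, 0], "roll": 0}
    - {"jaw": 1, "translation": [0, 0, 0], "roll": 0}

```text
t: 3.2
eef_pos: [467.0, 316.0, 53.1]
orientation: [0.489, 0.511, -0.489, 0.511]
ft_force: [-1.6, -1.1, 6.3]
grip_width: -0.1
```

Emit:
drive_tool:
  plan:
    - {"jaw": 1, "translation": [0, 0, -0.0002], "roll": 0}
    - {"jaw": 1, "translation": [0.0002, -0.004, 0], "roll": 0}
    - {"jaw": 1, "translation": [0.0002, -0.004, 0], "roll": 0}
    - {"jaw": 1, "translation": [0.0002, -0.004, 0], "roll": 0}
    - {"jaw": 1, "translation": [0.0002, -0.004, 0], "roll": 0}
    - {"jaw": 1, "translation": [0.0002, -0.004, 0], "roll": 0}
    - {"jaw": 1, "translation": [0.0002, -0.004, 0], "roll": 0}
    - {"jaw": 1, "translation": [0, 0, 0], "roll": 0}

```text
t: 4.2
eef_pos: [468.3, 298.3, 53.1]
orientation: [0.489, 0.511, -0.488, 0.511]
ft_force: [-0.4, 1.6, 6.6]
grip_width: 0.0
```

Run:
```python
from h import *
c=snap('wrist','wrist2'); s=env.get_state(); print(s['eef_pos'],s['ft_force'],c['position'])
```

```text
[468.25902481 298.33374986  53.11048216] [-0.71601417  2.18904993  6.59154048] [465.46928579 376.26872143 195.9178636 ]
```

View pics/wrist2.png

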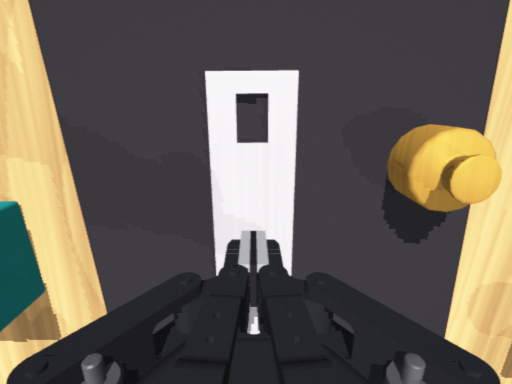

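Run:
```python
from h import *
c=load('wrist2')
for u,v in [(206,71),(299,70),(219,240)]: print(px(c,u,v,plane=53).round(1))
c=load('wrist1')
for u,v in [(218,79),(284,78)]: print(px(c,u,v,plane=53).round(1))
```

```text
[442.8 390.3  53. ]
[486.7 392.7  53. ]
[449.7 302.1  53. ]
[441.7 408.1  53. ]
[485.7 410.5  53. ]
```

Emit:
drive_tool:
  plan:
    - {"jaw": 1, "translation": [0.0003, -0.0065, 0], "roll": 0}
    - {"jaw": 1, "translation": [0.0003, -0.0065, 0], "roll": 0}
    - {"jaw": 1, "translation": [0.0003, -0.0065, 0], "roll": 0}
    - {"jaw": 1, "translation": [0.0003, -0.0065, 0], "roll": 0}
    - {"jaw": 1, "translation": [0.0003, -0.0065, 0], "roll": 0}
    - {"jaw": 1, "translation": [0.0003, -0.0065, 0], "roll": 0}
    - {"jaw": 1, "translation": [0.0003, -0.0065, 0], "roll": 0}
    - {"jaw": 1, "translation": [0.0003, -0.0065, 0], "roll": 0}

```text
t: 5.25
eef_pos: [470.1, 259.7, 53.1]
orientation: [0.489, 0.511, -0.488, 0.511]
ft_force: [-0.1, 3.6, 6.6]
grip_width: -0.2
```

Emit:
drive_tool:
  plan:
    - {"jaw": 1, "translation": [0.0003, -0.0065, 0], "roll": 0}
    - {"jaw": 1, "translation": [0.0003, -0.0065, 0], "roll": 0}
    - {"jaw": 1, "translation": [0.0003, -0.0065, 0], "roll": 0}
    - {"jaw": 1, "translation": [0.0003, -0.0065, 0], "roll": 0}
    - {"jaw": 1, "translation": [0.0003, -0.0065, 0], "roll": 0}
    - {"jaw": 1, "translation": [0.0003, -0.0065, 0], "roll": 0}
    - {"jaw": 1, "translation": [0.0003, -0.005, 0], "roll": 0}
    - {"jaw": 1, "translation": [0, 0, 0], "roll": 0}

```text
t: 6.25
eef_pos: [471.7, 226.2, 53.1]
orientation: [0.489, 0.511, -0.488, 0.511]
ft_force: [0.2, 0.6, 8.0]
grip_width: 0.1
```

Run:
```python
from h import *
c=snap('side','side3'); c=snap('wrist','wrist3');s=env.get_state(); print(s['t'],s['eef_pos'],s['ft_force'],c['position'])
crop('side3',150,120,350,245,4,'c_side3')
```

```text
6.35 [471.68204219 226.15246646  53.07322926] [ 0.06322977 -0.64427615  8.17951585] [468.91161552 304.14204485 195.87595892]
```

View pics/c_side3.png

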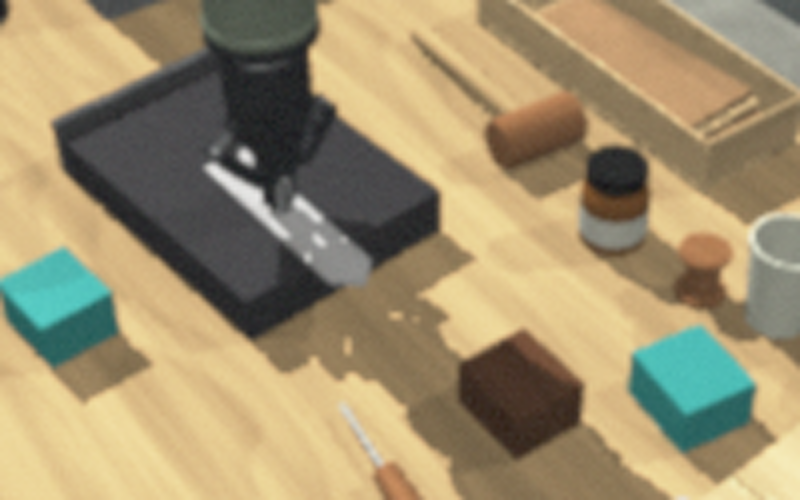

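View pics/wrist3.png

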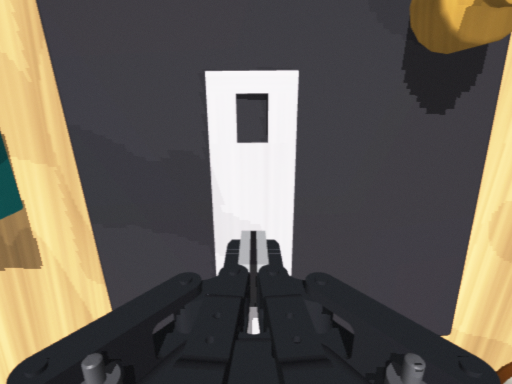

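Emit:
drive_tool:
  plan:
    - {"jaw": 1, "translation": [0.0003, -0.0065, 0], "roll": 0}
    - {"jaw": 1, "translation": [0, 0, 0], "roll": 0}
    - {"jaw": 1, "translation": [0, 0, 0.015], "roll": 0}
    - {"jaw": 1, "translation": [0, 0, 0.03], "roll": 0}
    - {"jaw": 0, "translation": [0.002, -0.03, 0.01], "roll": 0}
    - {"jaw": 0, "translation": [0.002, -0.03, 0], "roll": 0}
    - {"jaw": 0, "translation": [0.002, -0.03, 0], "roll": 0}
    - {"jaw": 0, "translation": [0.001, -0.032, 0], "roll": 0}

```text
t: 7.35
eef_pos: [476.8, 129.0, 94.5]
orientation: [0.489, 0.511, -0.488, 0.511]
ft_force: [0.9, -0.8, 0.6]
grip_width: 72.0
```

Emit:
drive_tool:
  plan:
    - {"jaw": 0, "translation": [0, 0, 0], "roll": 0}
    - {"jaw": 0, "translation": [0, 0, 0], "roll": 0}
    - {"jaw": 0, "translation": [0, 0, 0], "roll": 0}
    - {"jaw": 0, "translation": [0, 0, 0], "roll": 0}
    - {"jaw": 0, "translation": [0, 0, 0], "roll": 0}
    - {"jaw": 0, "translation": [0, 0, 0], "roll": 0}
    - {"jaw": 0, "translation": [0, 0, 0], "roll": 0}
    - {"jaw": 0, "translation": [0, 0, 0], "roll": 0}

```text
t: 8.35
eef_pos: [476.7, 129.6, 93.9]
orientation: [0.489, 0.511, -0.489, 0.511]
ft_force: [0.4, -0.5, -0.2]
grip_width: 85.5
```

Run:
```python
from h import *
c=snap('scene','scene4'); c=snap('wrist','wrist4');s=env.get_state(); print(s['t'],s['eef_pos'],s['ft_force'],s['grip_width'])
crop('scene4',225,165,400,295,4,'c_scene4')
```

```text
8.45 [476.73107153 129.55006646  93.87471916] [ 0.19232573  0.49655982 -0.37699626] 85.24398948674846
```

View pics/c_scene4.png

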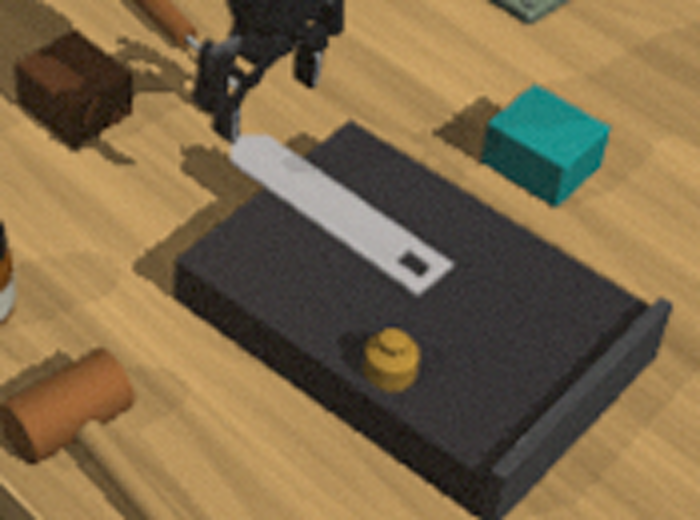

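View pics/wrist4.png

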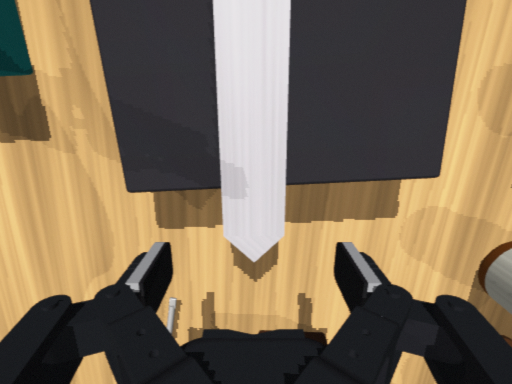

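Run:
```python
from h import *
c=load('wrist4')
for u,v,z in [(255,263,51.5),(222,233,53),(285,231,53),(220,188,50),(288,184,50),(127,191,50),(439,176,50),(214,5,53),(291,5,53)]: print(px(c,u,v,plane=z).round(1))
```

```text
[480.8  93.3  51.5]
[455.8 117.8  53. ]
[501.2 121.5  53. ]
[453.7 150.8  50. ]
[500.9 155.8  50. ]
[388.7 145.7  50. ]
[604.3 166.2  50. ]
[449.5 260.5  53. ]
[493.4 262.5  53. ]
```

Emit:
drive_tool:
  plan:
    - {"jaw": 0, "translation": [0.0026, 0.002, -0.015], "roll": 0.006}
    - {"jaw": 0, "translation": [0, 0, -0.02], "roll": 0}
    - {"jaw": 0, "translation": [0, 0, -0.02], "roll": 0}
    - {"jaw": 0, "translation": [0, 0, -0.015], "roll": 0}
    - {"jaw": 0, "translation": [0, 0, -0.009], "roll": 0}
    - {"jaw": 0, "translation": [0, 0, 0], "roll": 0}
    - {"jaw": 0.2, "translation": [0, 0, 0], "roll": 0}
    - {"jaw": 0.35, "translation": [0, 0, 0], "roll": 0}

```text
t: 9.45
eef_pos: [478.8, 131.2, 35.0]
orientation: [0.486, 0.513, -0.486, 0.514]
ft_force: [0.4, -0.0, -0.3]
grip_width: 55.6
```

Run:
```python
from h import *
c=snap('side','side5'); c=snap('wrist','wrist5');s=env.get_state(); print(s['t'],s['eef_pos'],s['ft_force'],s['grip_width'])
crop('side5',170,130,310,230,5,'c_side5')
```

```text
9.55 [478.79261592 131.15464409  34.85274611] [-0.37911085  0.58430914 -0.0825662 ] 55.56937821705451
```

View pics/c_side5.png

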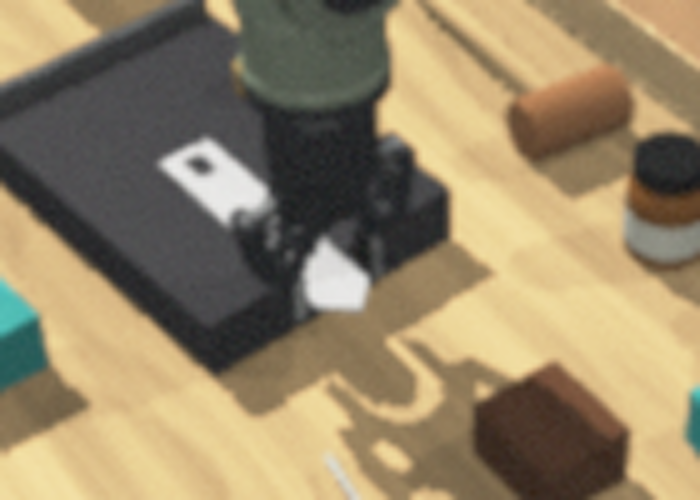

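View pics/wrist5.png

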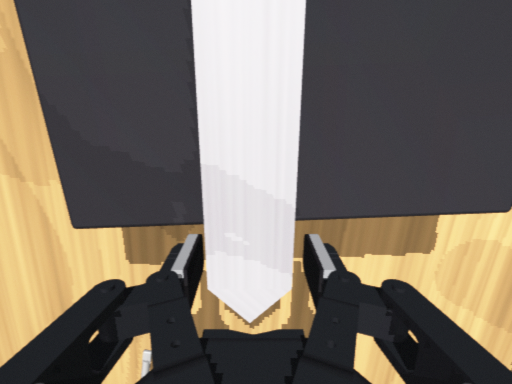

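Emit:
drive_tool:
  plan:
    - {"jaw": 0.45, "translation": [0, 0, 0], "roll": 0}
    - {"jaw": 0.6, "translation": [0, 0, 0], "roll": 0}
    - {"jaw": 1, "translation": [0, 0, 0], "roll": 0}
    - {"jaw": 1, "translation": [0, 0, 0], "roll": 0}
    - {"jaw": 1, "translation": [0, 0, 0], "roll": 0}
    - {"jaw": 1, "translation": [0, 0, 0.005], "roll": 0}
    - {"jaw": 1, "translation": [0, 0, 0.01], "roll": 0}
    - {"jaw": 1, "translation": [0, 0, 0], "roll": 0}

```text
t: 10.55
eef_pos: [478.9, 131.2, 46.5]
orientation: [0.486, 0.513, -0.486, 0.514]
ft_force: [-0.2, -0.1, -0.4]
grip_width: 41.7
```

Run:
```python
from h import *
c=snap('side','side6'); c=snap('wrist','wrist6');s=env.get_state(); print(s['t'],s['eef_pos'],s['ft_force'],s['grip_width'])
crop('side6',170,130,310,230,5,'c_side6')
```

```text
10.65 [478.72697269 131.13110126  45.96447781] [-0.4599814  -0.08757497 -0.7062385 ] 41.880478462831384
```

View pics/c_side6.png

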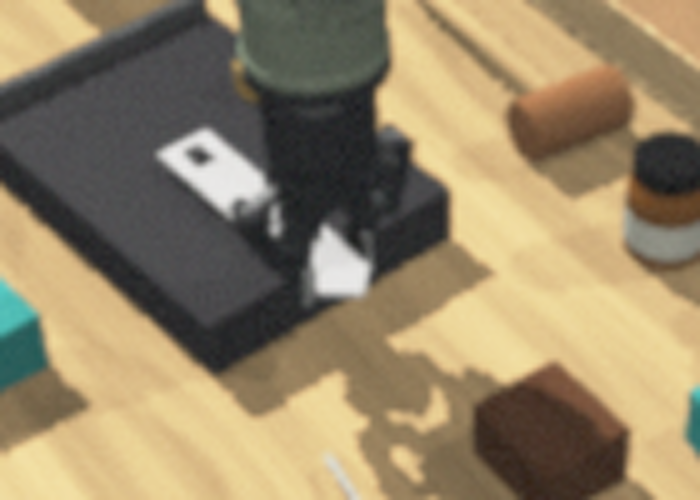

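View pics/wrist6.png

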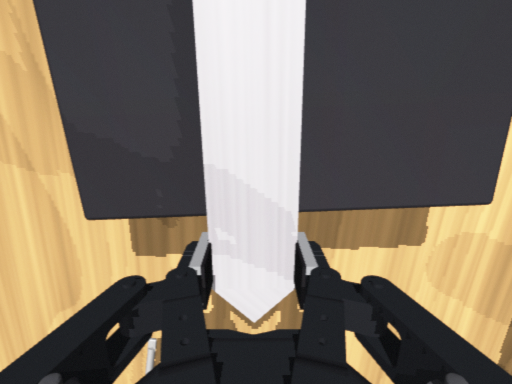

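Emit:
drive_tool:
  plan:
    - {"jaw": 1, "translation": [0, 0, 0.01], "roll": 0}
    - {"jaw": 1, "translation": [0, 0, 0.015], "roll": 0}
    - {"jaw": 1, "translation": [0, 0, 0.02], "roll": 0}
    - {"jaw": 1, "translation": [0, 0, 0.02], "roll": 0}
    - {"jaw": 1, "translation": [0, 0, 0.015], "roll": 0}
    - {"jaw": 1, "translation": [0, 0, 0.01], "roll": 0}
    - {"jaw": 1, "translation": [0, 0, 0], "roll": 0}
    - {"jaw": 1, "translation": [0, 0, 0], "roll": 0}

```text
t: 11.65
eef_pos: [478.5, 131.1, 113.1]
orientation: [0.486, 0.514, -0.486, 0.513]
ft_force: [-0.0, 0.1, -0.5]
grip_width: 41.9
```

Run:
```python
from h import *
c=snap('side','side7'); c=snap('scene','scene7');s=env.get_state(); print(s['t'],s['eef_pos'],s['ft_force'],s['grip_width'])
crop('side7',170,110,310,210,5,'c_side7'); crop('scene7',230,130,370,250,5,'c_scene7')
```

```text
11.75 [478.50209943 131.00057588 113.00741631] [-0.74408343 -0.13420853 -0.85049414] 41.84774181064234
```

View pics/c_side7.png

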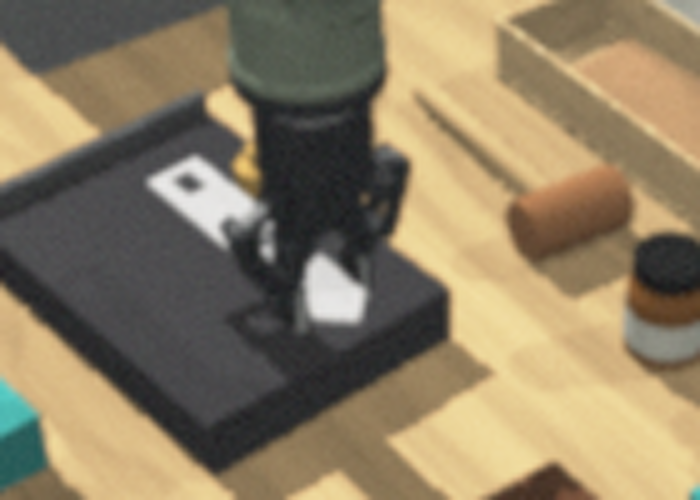

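View pics/c_scene7.png

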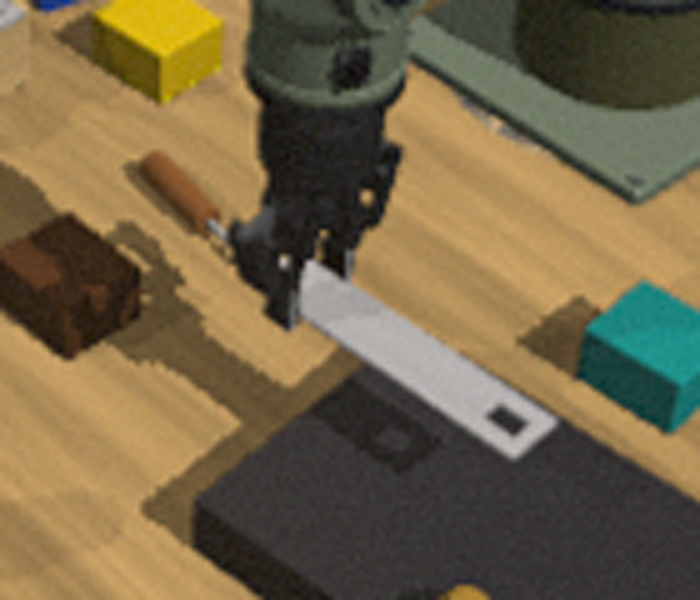

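```bash
cat >> h.py <<'E'
def cloud(c):
    z=c['z_map']; H,W=z.shape; uu,vv=np.meshgrid(np.arange(W),np.arange(H))
    dd=np.stack([(uu-c['cx'])/c['fx'],-(vv-c['cy'])/c['fy'],-np.ones_like(z)],-1)*z[...,None]
    return dd@R(c).T+c['position']
def strap(c,box):
    X=cloud(c); x0,x1,y0,y1,z0,z1=box; col=c['color'].astype(int)
    m=(X[...,0]>x0)&(X[...,0]<x1)&(X[...,1]>y0)&(X[...,1]<y1)&(X[...,2]>z0)&(X[...,2]<z1)&(c['z_map']>0)&(col.min(-1)>110)&(col.max(-1)-col.min(-1)<30)
    Q=X[m]; A=np.c_[Q[:,0]-Q[:,0].mean(),Q[:,1]-Q[:,1].mean(),np.ones(len(Q))]
    k,_,_,_=np.linalg.lstsq(A,Q[:,2],rcond=None); r=cv2.minAreaRect(Q[:,:2].astype(np.float32))
    print('n',len(Q),'mean',Q.mean(0).round(1),'slopes x,y',k[:2].round(3),'resid',(Q[:,2]-A@k).std().round(2),'yrange',Q[:,1].min().round(),Q[:,1].max().round(),'rect',r); return Q
E
python3 - <<'E'
from h import *
strap(load('scene7'),(430,530,60,360,80,180))
strap(load('side7'),(430,530,60,360,80,180))
E
```

```text
n 600 mean [473.1 219.3 129.9] slopes x,y [ 0.029 -0.009] resid 2.69 yrange 112.0 313.0 rect ((472.9813537597656, 212.48611450195312), (51.94481658935547, 198.72802734375), 4.837013244628906)
n 300 mean [474.3 207.7 133.2] slopes x,y [-0.104 -0.032] resid 4.97 yrange 95.0 317.0 rect ((476.10186767578125, 205.86593627929688), (54.387229919433594, 222.0880584716797), 2.044774293899536)
```

Emit:
drive_tool:
  plan:
    - {"jaw": 1, "translation": [0.005, -0.01, 0], "roll": 0}
    - {"jaw": 1, "translation": [0.005, -0.02, 0], "roll": 0}
    - {"jaw": 1, "translation": [0.005, -0.03, 0], "roll": 0}
    - {"jaw": 1, "translation": [0.005, -0.03, 0], "roll": 0}
    - {"jaw": 1, "translation": [0.005, -0.03, 0], "roll": 0}
    - {"jaw": 1, "translation": [0.005, -0.03, 0], "roll": 0}
    - {"jaw": 1, "translation": [0.005, -0.03, 0], "roll": 0}
    - {"jaw": 1, "translation": [0.005, -0.03, 0], "roll": 0}

```text
t: 12.75
eef_pos: [508.7, -28.5, 113.3]
orientation: [0.486, 0.513, -0.487, 0.513]
ft_force: [-0.4, 0.5, -0.4]
grip_width: 41.8
```

Emit:
drive_tool:
  plan:
    - {"jaw": 1, "translation": [0.005, -0.03, 0], "roll": 0}
    - {"jaw": 1, "translation": [0.005, -0.03, 0], "roll": 0}
    - {"jaw": 1, "translation": [0.005, -0.03, 0], "roll": 0}
    - {"jaw": 1, "translation": [0.005, -0.025, 0], "roll": 0}
    - {"jaw": 1, "translation": [0.005, -0.015, 0], "roll": 0}
    - {"jaw": 1, "translation": [0.001, -0.008, -0.01], "roll": 0}
    - {"jaw": 1, "translation": [0, 0, -0.02], "roll": 0}
    - {"jaw": 1, "translation": [0, 0, -0.02], "roll": 0}

```text
t: 13.75
eef_pos: [528.0, -129.2, 74.5]
orientation: [0.486, 0.514, -0.486, 0.513]
ft_force: [0.4, 0.1, -1.8]
grip_width: 41.8
```

Run:
```python
from h import *
c=snap('side','side8'); c2=snap('scene','scene8');s=env.get_state(); print(s['t'],s['eef_pos'],s['ft_force'],s['grip_width'])
crop('side8',230,150,370,270,5,'c_side8'); crop('scene8',170,110,310,230,5,'c_scene8')
for k in (c,c2): strap(k,(470,590,-190,80,62,130))
```

```text
13.85 [ 527.32738518 -129.15674642   73.91492612] [-0.45406302 -1.03228289 -0.32634426] 41.69075705753027
n 437 mean [521.3 -46.4  93.9] slopes x,y [-0.073 -0.024] resid 4.14 yrange -162.0 56.0 rect ((520.3349609375, -53.58960723876953), (49.26271057128906, 217.9800567626953), 3.5306200981140137)
n 481 mean [522.2 -44.4  89.9] slopes x,y [ 0.005 -0.015] resid 2.95 yrange -154.0 54.0 rect ((523.3209228515625, -49.468040466308594), (50.592552185058594, 207.44964599609375), 3.01216197013855)
```

View pics/c_side8.png

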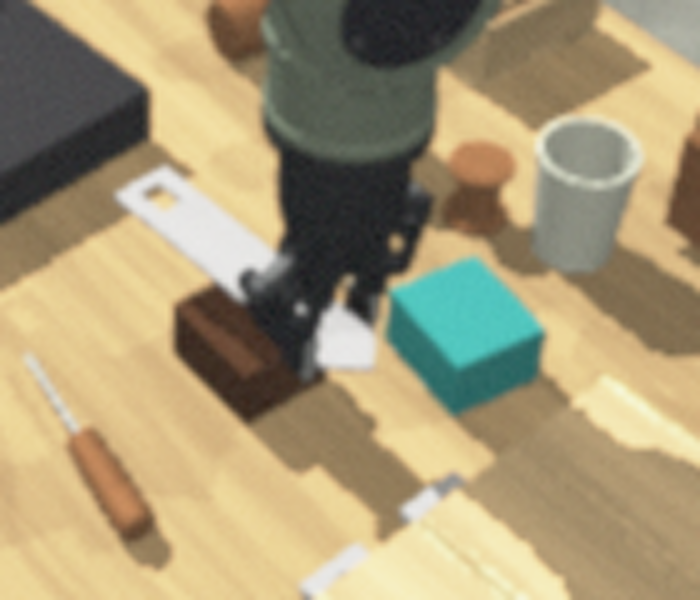

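View pics/c_scene8.png

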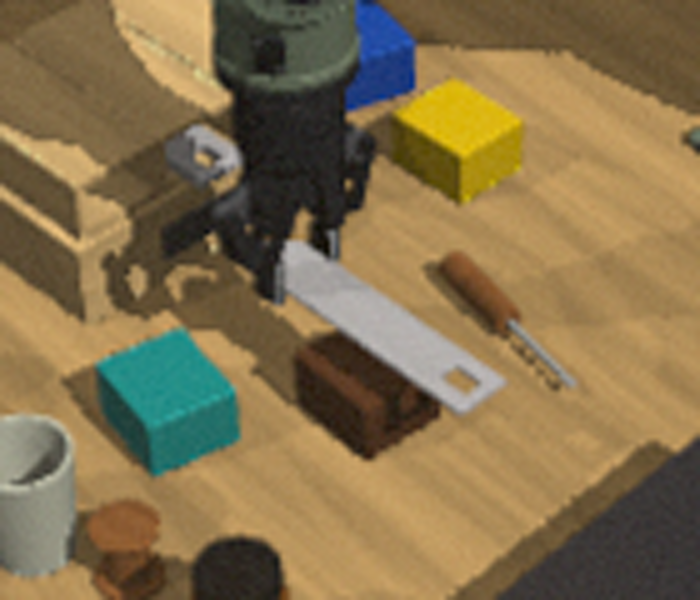

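Emit:
drive_tool:
  plan:
    - {"jaw": 1, "translation": [0, 0, -0.015], "roll": 0}
    - {"jaw": 1, "translation": [0, 0, -0.015], "roll": 0}
    - {"jaw": 1, "translation": [0, 0, -0.01], "roll": 0}
    - {"jaw": 1, "translation": [0, 0, -0.006], "roll": 0}
    - {"jaw": 1, "translation": [0, 0, -0.002], "roll": 0}
    - {"jaw": 1, "translation": [0, 0, -0.001], "roll": 0}
    - {"jaw": 1, "translation": [0, 0, 0], "roll": 0}
    - {"jaw": 1, "translation": [0, 0, 0], "roll": 0}

```text
t: 14.85
eef_pos: [528.3, -129.9, 39.3]
orientation: [0.486, 0.513, -0.486, 0.514]
ft_force: [-0.8, 1.0, -1.4]
grip_width: 41.5
```

Emit:
drive_tool:
  plan:
    - {"jaw": 1, "translation": [0, 0, -0.002], "roll": 0}
    - {"jaw": 1, "translation": [0, 0, -0.001], "roll": 0}
    - {"jaw": 1, "translation": [0, 0, -0.001], "roll": 0}
    - {"jaw": 1, "translation": [0, 0, 0], "roll": 0}
    - {"jaw": 1, "translation": [0, 0, 0], "roll": 0}
    - {"jaw": 1, "translation": [0, 0, 0], "roll": 0}
    - {"jaw": 1, "translation": [0, 0, 0], "roll": 0}
    - {"jaw": 1, "translation": [0, 0, 0], "roll": 0}

```text
t: 15.85
eef_pos: [528.1, -129.9, 36.1]
orientation: [0.486, 0.514, -0.486, 0.513]
ft_force: [-0.6, -0.6, -1.1]
grip_width: 41.7
```

Run:
```python
from h import *
c=snap('side','side9'); s=env.get_state(); print(s['t'],s['eef_pos'],s['ft_force'],s['ft_torque'],s['grip_width'])
crop('side9',230,150,370,270,5,'c_side9')
strap(c,(470,590,-190,80,42,100))
```

```text
15.9 [ 528.16228084 -129.91353982   36.12177113] [ 0.36244281  0.26492818 -0.83888534] [-0.06187903  0.06586259  0.04681264] 41.8412274906415
n 445 mean [521.2 -47.2  55.9] slopes x,y [-0.09 -0.03] resid 4.81 yrange -163.0 54.0 rect ((523.183349609375, -54.28941345214844), (51.108280181884766, 218.1488494873047), 1.8832001686096191)
```

View pics/c_side9.png

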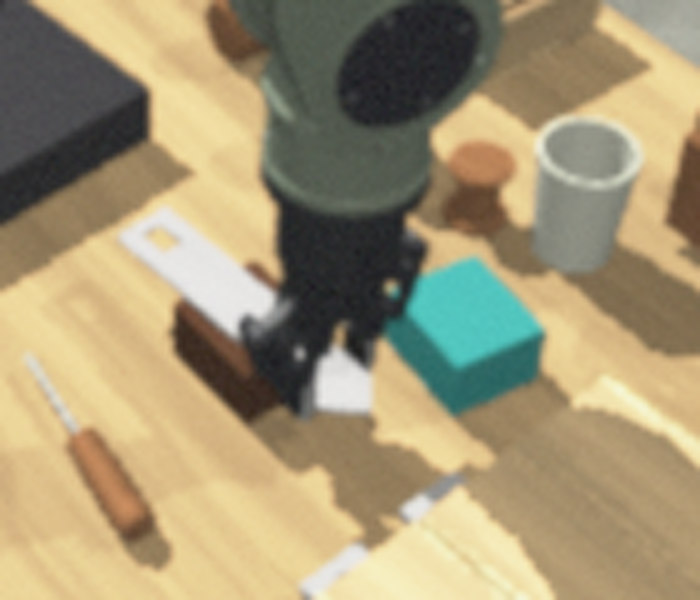

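Emit:
drive_tool:
  plan:
    - {"jaw": 1, "translation": [0, 0, -0.0013], "roll": 0}
    - {"jaw": 1, "translation": [0, 0, 0], "roll": 0}
    - {"jaw": 1, "translation": [0, 0, -0.0007], "roll": 0}
    - {"jaw": 1, "translation": [0, 0, 0], "roll": 0}
    - {"jaw": 1, "translation": [0, 0, 0], "roll": 0}
    - {"jaw": 1, "translation": [0, 0, 0], "roll": 0}
    - {"jaw": 1, "translation": [0, 0, 0], "roll": 0}
    - {"jaw": 1, "translation": [0, 0, 0], "roll": 0}

```text
t: 16.9
eef_pos: [528.2, -130.0, 34.6]
orientation: [0.486, 0.513, -0.486, 0.513]
ft_force: [0.7, -0.8, 4.1]
grip_width: 41.6
```

Emit:
drive_tool:
  plan:
    - {"jaw": 0.45, "translation": [0, 0, 0], "roll": 0}
    - {"jaw": 0.4, "translation": [0, 0, 0], "roll": 0}
    - {"jaw": 0.3, "translation": [0, 0, 0], "roll": 0}
    - {"jaw": 0.25, "translation": [0, 0, 0], "roll": 0}
    - {"jaw": 0.25, "translation": [0, 0, 0], "roll": 0}
    - {"jaw": 0.25, "translation": [0, 0, 0], "roll": 0}
    - {"jaw": 0.25, "translation": [0, 0, 0], "roll": 0}
    - {"jaw": 0.25, "translation": [0, 0, 0], "roll": 0}

```text
t: 17.9
eef_pos: [528.2, -129.9, 34.6]
orientation: [0.486, 0.513, -0.486, 0.513]
ft_force: [-0.5, -0.1, -0.2]
grip_width: 64.1
```

Run:
```python
from h import *
c=snap('wrist','wrist10'); s=env.get_state(); print(s['t'],s['eef_pos'],s['ft_force'],s['grip_width'])
```

```text
17.95 [ 528.17831184 -129.93313762   34.62981089] [-0.56617031 -0.29872808 -0.66928377] 64.18259686030643
```

View pics/wrist10.png

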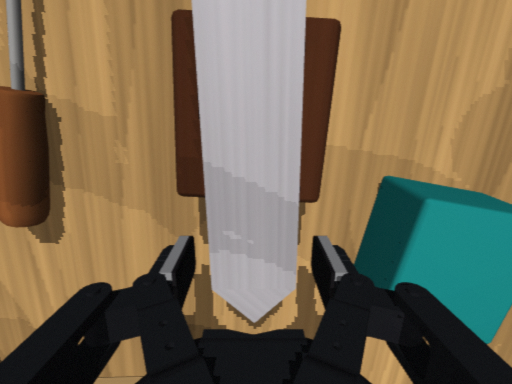

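Emit:
drive_tool:
  plan:
    - {"jaw": 0.25, "translation": [0, 0, 0.01], "roll": 0}
    - {"jaw": 0.25, "translation": [0, 0, 0.02], "roll": 0}
    - {"jaw": 0.1, "translation": [0, 0, 0.03], "roll": 0}
    - {"jaw": 0, "translation": [0, 0, 0.03], "roll": 0}
    - {"jaw": 0, "translation": [-0.002, 0.04, 0.01], "roll": 0}
    - {"jaw": 0, "translation": [-0.002, 0.04, 0], "roll": 0}
    - {"jaw": 0, "translation": [-0.002, 0.04, 0], "roll": 0}
    - {"jaw": 0, "translation": [-0.002, 0.04, 0], "roll": 0}

```text
t: 18.95
eef_pos: [522.3, -8.9, 110.7]
orientation: [0.486, 0.513, -0.486, 0.514]
ft_force: [0.5, -0.1, 0.7]
grip_width: 85.6
```

Emit:
drive_tool:
  plan:
    - {"jaw": 0, "translation": [-0.002, 0.03, 0], "roll": 0}
    - {"jaw": 0, "translation": [0, 0.01, 0], "roll": 0}
    - {"jaw": 0, "translation": [0, 0, 0], "roll": 0}
    - {"jaw": 0, "translation": [0, 0, 0], "roll": 0}
    - {"jaw": 0, "translation": [0, 0, 0], "roll": 0}
    - {"jaw": 0, "translation": [0, 0, 0], "roll": 0}
    - {"jaw": 0, "translation": [0, 0, 0], "roll": 0}
    - {"jaw": 0, "translation": [0, 0, 0], "roll": 0}

```text
t: 19.95
eef_pos: [520.7, 20.0, 109.6]
orientation: [0.486, 0.513, -0.486, 0.513]
ft_force: [-0.6, 0.9, 0.1]
grip_width: 85.1
```

Run:
```python
from h import *
snap('wrist','wrist11');snap('scene','scene11');snap('side','side11'); s=env.get_state(); print(s['t'],s['eef_pos'],s['ft_force'],s['grip_width'])
crop('scene11',170,110,310,230,5,'c_scene11');crop('side11',230,150,370,270,5,'c_side11')
```

```text
20.1 [520.6715463   20.08688432 109.61825263] [0.07692221 0.15119607 0.58239803] 85.0718019892113
```

View pics/wrist11.png

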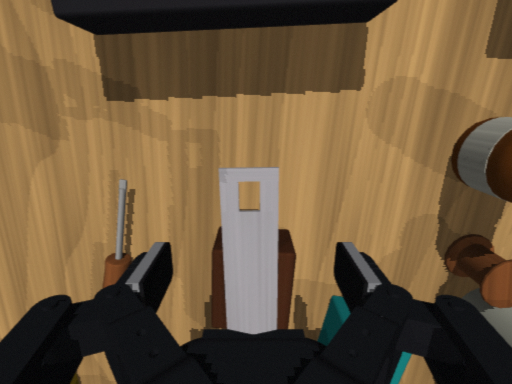

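View pics/c_scene11.png

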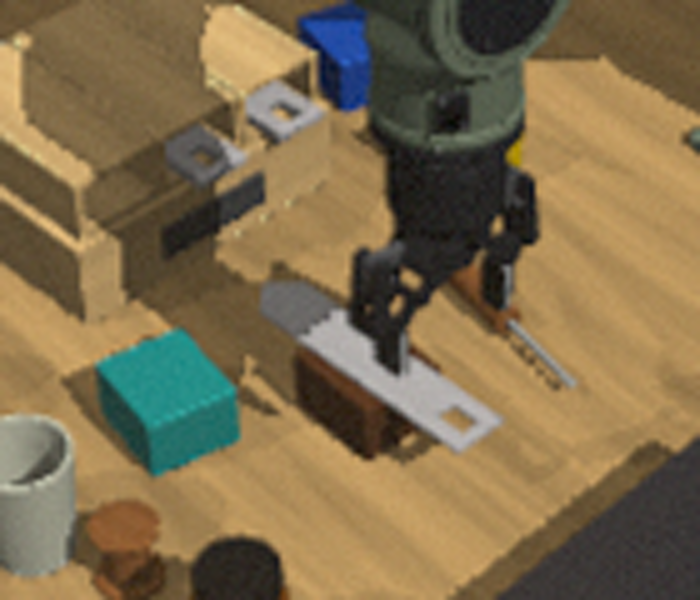

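View pics/c_side11.png

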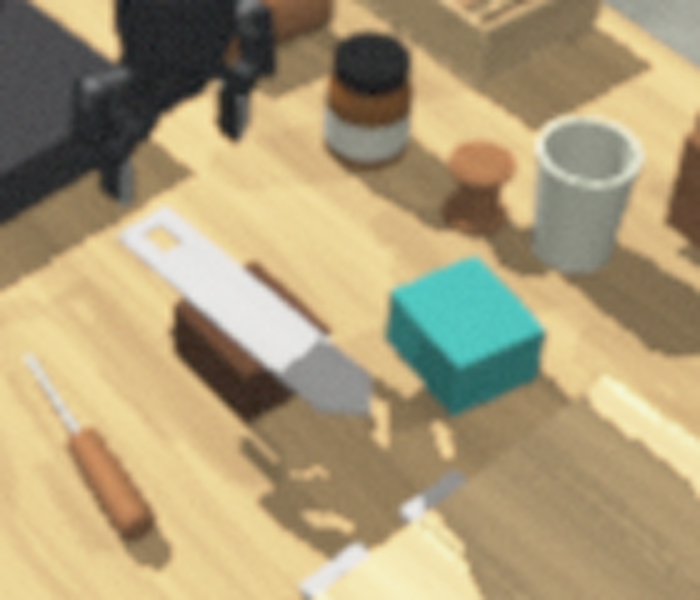

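Run:
```python
from h import *
c=load('wrist11')
for u,v in [(219,169),(279,168),(225,320),(277,320),(239,181),(260,181),(239,210),(260,210)]: print(px(c,u,v,plane=53).round(1))
d=load('side11'); s=load('scene11')
D=lambda u,v,z,c=d,o=(230,150):px(c,o[0]+(u+.5)/5-.5,o[1]+(v+.5)/5-.5,plane=z).round(1)
print('side tip',D(358,412,51.5),'shB',D(373,388,53),'butt',D(122,236,53),D(166,207,53))
print('scene',D(262,292,51.5,s,(170,110)),D(500,420,53,s,(170,110)),D(462,452,53,s,(170,110)))
strap(d,(470,590,-190,80,42,100));strap(s,(470,590,-190,80,42,100))
```

```text
[495.1  51.6  53. ]
[538.8  54.7  53. ]
[502.8 -83.1  53. ]
[548.2 -80.6  53. ]
[510.   43.3  53. ]
[525.5  44.2  53. ]
[510.9  20.4  53. ]
[526.9  21.3  53. ]
side tip [ 525.8 -159.8   51.5] shB [ 544.9 -151.4   53. ] butt [497.1  50.   53. ] [537.3  55.2  53. ]
scene [ 536.9 -160.9   51.5] [496.6  48.9  53. ] [536.2  55.3  53. ]
n 636 mean [521.6 -59.9  55. ] slopes x,y [0.016 0.001] resid 1.83 yrange -165.0 53.0 rect ((521.5037231445312, -55.89045715332031), (48.20073699951172, 218.4903106689453), 5.135072708129883)
n 334 mean [524.3 -24.1  53.3] slopes x,y [0.033 0.008] resid 2.31 yrange -111.0 54.0 rect ((521.8783569335938, -28.614646911621094), (47.58853530883789, 163.41421508789062), 3.450460433959961)
```

Emit:
drive_tool:
  plan:
    - {"jaw": 0, "translation": [-0.0033, 0.0147, -0.01], "roll": 0.003}
    - {"jaw": 0, "translation": [0, 0, -0.025], "roll": 0}
    - {"jaw": 0, "translation": [0, 0, -0.025], "roll": 0}
    - {"jaw": 0, "translation": [0, 0, -0.02], "roll": 0}
    - {"jaw": 0, "translation": [0, 0, -0.013], "roll": 0}
    - {"jaw": 0, "translation": [0, 0, -0.007], "roll": 0}
    - {"jaw": 0.2, "translation": [0, 0, 0], "roll": 0}
    - {"jaw": 0.35, "translation": [0, 0, 0], "roll": 0}

```text
t: 21.1
eef_pos: [518.4, 31.1, 35.0]
orientation: [0.485, 0.514, -0.485, 0.515]
ft_force: [-0.3, 0.7, -0.3]
grip_width: 55.4
```

Run:
```python
from h import *
c=snap('wrist','wrist12');s=env.get_state(); print(s['t'],s['eef_pos'],s['ft_force'],s['grip_width'])
```

```text
21.15 [518.41355762  31.11825884  35.00836856] [ 0.52119292 -0.32838268  0.72186749] 55.701239811139004
```

View pics/wrist12.png

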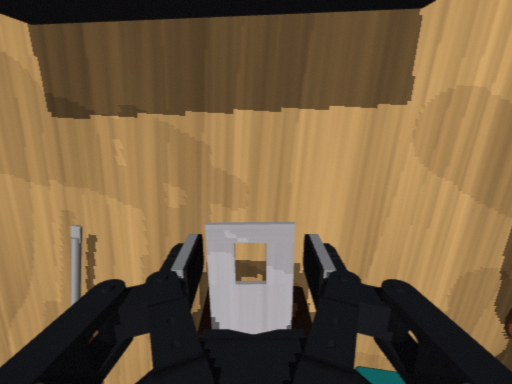

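Emit:
drive_tool:
  plan:
    - {"jaw": 0.45, "translation": [0, 0, 0], "roll": 0}
    - {"jaw": 0.6, "translation": [0, 0, 0], "roll": 0}
    - {"jaw": 1, "translation": [0, 0, 0], "roll": 0}
    - {"jaw": 1, "translation": [0, 0, 0], "roll": 0}
    - {"jaw": 1, "translation": [0, 0, 0], "roll": 0}
    - {"jaw": 1, "translation": [0, 0, 0.005], "roll": 0}
    - {"jaw": 1, "translation": [0, 0, 0.01], "roll": 0}
    - {"jaw": 1, "translation": [0, 0, 0.01], "roll": 0}

```text
t: 22.15
eef_pos: [518.2, 31.1, 54.0]
orientation: [0.485, 0.515, -0.485, 0.515]
ft_force: [0.3, 0.4, -0.6]
grip_width: 41.7
```

Emit:
drive_tool:
  plan:
    - {"jaw": 1, "translation": [0, 0, 0.015], "roll": 0}
    - {"jaw": 1, "translation": [0, 0, 0.015], "roll": 0}
    - {"jaw": 1, "translation": [0, 0, 0.013], "roll": 0}
    - {"jaw": 1, "translation": [0, 0, 0], "roll": 0}
    - {"jaw": 1, "translation": [0, 0, 0], "roll": 0}
    - {"jaw": 1, "translation": [0, 0, 0], "roll": 0}
    - {"jaw": 1, "translation": [0, 0, 0], "roll": 0}
    - {"jaw": 1, "translation": [0, 0, 0], "roll": 0}

```text
t: 23.15
eef_pos: [518.1, 31.1, 85.5]
orientation: [0.485, 0.515, -0.485, 0.514]
ft_force: [0.4, -0.5, -0.5]
grip_width: 41.8
```

Run:
```python
from h import *
a=snap('scene','scene13');b=snap('side','side13'); c=snap('wrist','wrist13');s=env.get_state(); print(s['t'],s['eef_pos'],s['ft_force'],s['grip_width'])
crop('scene13',170,110,310,230,5,'c_scene13');crop('side13',230,130,370,250,5,'c_side13')
for k in (a,b): strap(k,(470,590,-190,80,72,140))
```

```text
23.3 [518.17117814  31.09216552  85.57338906] [ 0.77127979 -0.69028306  0.01553973] 42.047187672694704
n 72 mean [517.   36.5 103.8] slopes x,y [0.054 0.012] resid 3.68 yrange -6.0 54.0 rect ((512.4794921875, 31.18529510498047), (63.11385726928711, 41.22431945800781), 58.997100830078125)
n 601 mean [521.9 -62.1 104.2] slopes x,y [-0.042  0.017] resid 2.9 yrange -163.0 54.0 rect ((523.3126831054688, -54.602813720703125), (49.57061767578125, 215.83311462402344), 5.054765224456787)
```

View pics/c_scene13.png

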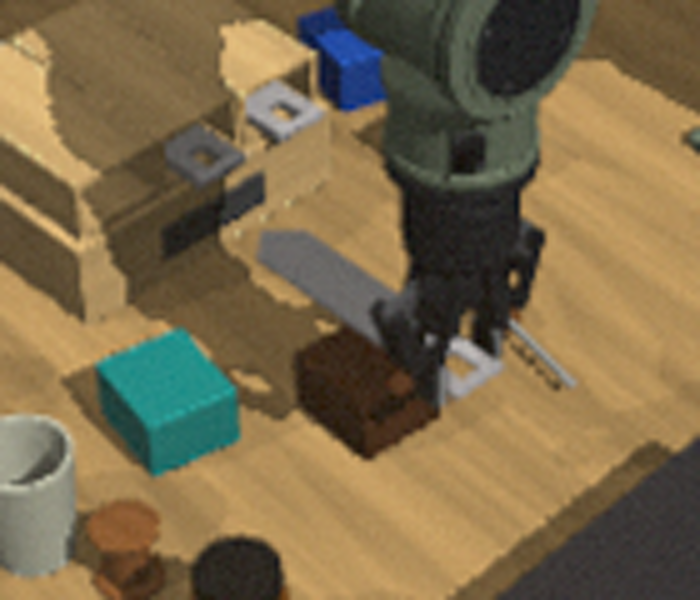

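View pics/c_side13.png

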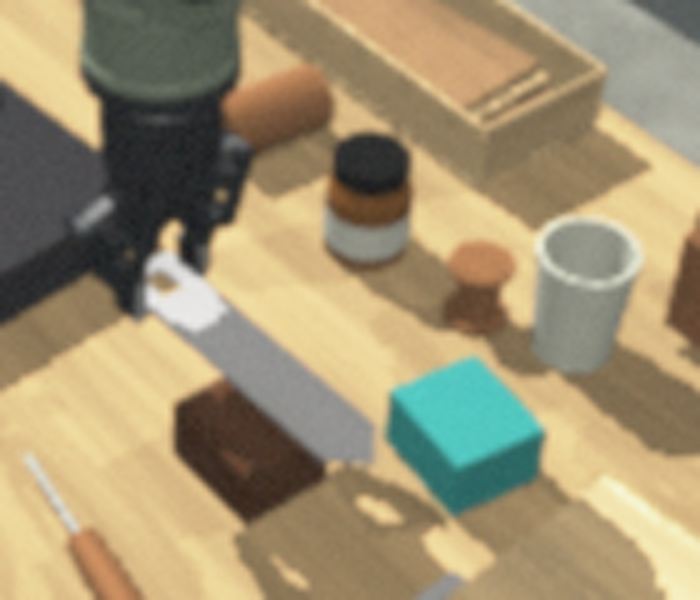

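View pics/wrist13.png

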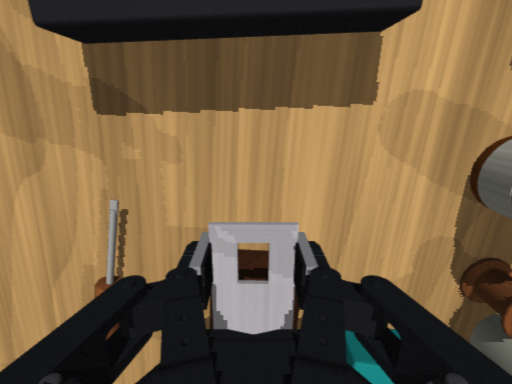

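Emit:
drive_tool:
  plan:
    - {"jaw": 1, "translation": [0.006, -0.01, 0], "roll": 0.0115}
    - {"jaw": 1, "translation": [0.01, -0.0184, 0], "roll": 0}
    - {"jaw": 1, "translation": [0.01, -0.02, -0.002], "roll": 0}
    - {"jaw": 1, "translation": [0.01, -0.02, -0.002], "roll": 0}
    - {"jaw": 1, "translation": [0.01, -0.02, 0], "roll": 0}
    - {"jaw": 1, "translation": [0.01, -0.018, 0], "roll": 0}
    - {"jaw": 1, "translation": [0, 0, 0], "roll": 0}
    - {"jaw": 1, "translation": [0, 0, 0], "roll": 0}

```text
t: 24.3
eef_pos: [560.0, -48.1, 82.6]
orientation: [0.48, 0.519, -0.48, 0.519]
ft_force: [-0.1, -0.1, -0.6]
grip_width: 42.1
```

Run:
```python
from h import *
a=snap('scene','scene14');b=snap('side','side14');s=env.get_state(); print(s['t'],s['eef_pos'],s['orientation'],s['ft_force'],s['grip_width'])
crop('scene14',140,95,280,215,5,'c_scene14');crop('side14',270,170,410,290,5,'c_side14')
for k in (a,b): strap(k,(520,630,-255,0,76,125))
```

```text
24.4 [560.05714241 -47.96578099  82.63598261] [ 0.4801114   0.51930523 -0.48005962  0.51899699] [-0.2654566   1.06773674 -0.71681409] 41.52855902620517
n 70 mean [554.2 -48.3 100.2] slopes x,y [0.005 0.036] resid 2.31 yrange -254.0 -26.0 rect ((530.6355590820312, -135.67727661132812), (232.73243713378906, 44.71561050415039), 75.05237579345703)
n 640 mean [ 565.9 -144.7  101. ] slopes x,y [-0.014  0.014] resid 1.85 yrange -242.0 -27.0 rect ((566.3690795898438, -135.84649658203125), (48.08770751953125, 213.7955322265625), 5.652018070220947)
```

View pics/c_scene14.png

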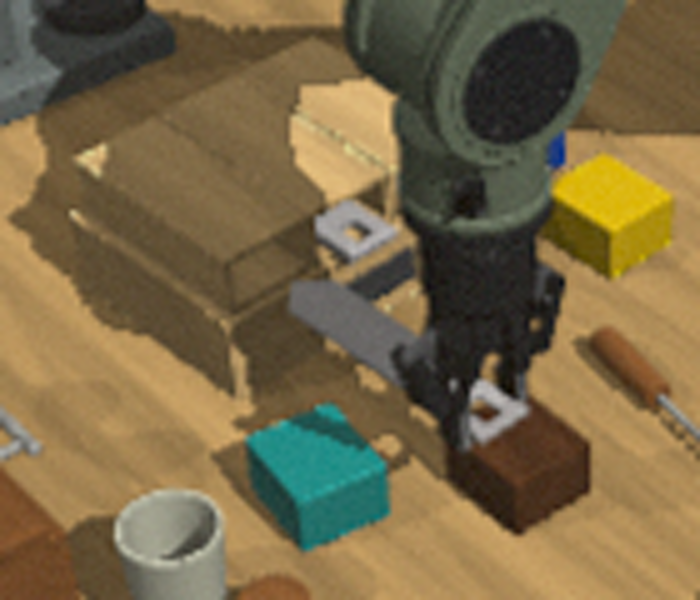

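View pics/c_side14.png

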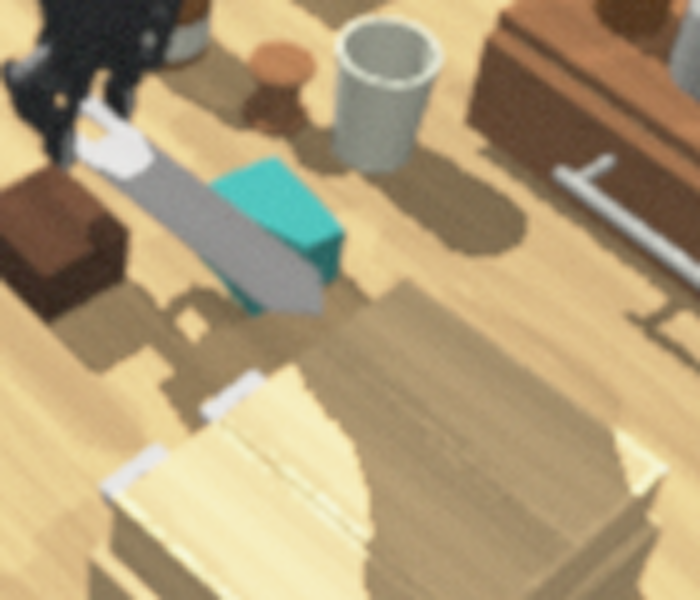

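Run:
```python
from h import *
a=load('scene14');b=load('side14')
f=lambda c,o,u,v,z:px(c,o[0]+(u+.5)/5-.5,o[1]+(v+.5)/5-.5,plane=z).round(1)
for z in (95,98,101): print(f(a,(140,95),291,284,z),f(b,(270,170),319,313,z), 'shoulders', f(a,(140,95),333,280,z),f(a,(140,95),292,307,z),f(b,(270,170),265,312,z),f(b,(270,170),323,281,z))
X=cloud(b)
for o,u,v in [((270,170),300,295),((270,170),240,255),((270,170),190,205)]:
    print(X[int(o[1]+v/5),int(o[0]+u/5)].round(1))
```

```text
[ 576.3 -247.3   95. ] [ 574.7 -242.2   95. ] shoulders [ 550.8 -231.6   95. ] [ 590.8 -225.8   95. ] [ 549.9 -223.1   95. ] [ 593.7 -225.6   95. ]
[ 578.3 -244.1   98. ] [ 572.6 -243.8   98. ] shoulders [ 552.9 -228.4   98. ] [ 592.7 -222.6   98. ] [ 547.9 -224.8   98. ] [ 591.6 -227.3   98. ]
[ 580.3 -240.9  101. ] [ 570.5 -245.5  101. ] shoulders [ 555.  -225.3  101. ] [ 594.7 -219.5  101. ] [ 546.  -226.5  101. ] [ 589.4 -229.   101. ]
[ 571.6 -230.3  100.2]
[ 563.6 -187.1  101.4]
[ 565.8 -139.4  102.4]
```

Emit:
drive_tool:
  plan:
    - {"jaw": 1, "translation": [0.001, -0.0133, 0], "roll": 0}
    - {"jaw": 1, "translation": [0.001, -0.0133, 0], "roll": 0}
    - {"jaw": 1, "translation": [0.001, -0.0133, 0], "roll": 0}
    - {"jaw": 1, "translation": [0.001, -0.0133, 0], "roll": 0}
    - {"jaw": 1, "translation": [0.001, -0.0133, 0], "roll": 0}
    - {"jaw": 1, "translation": [0.001, -0.0133, 0], "roll": 0}
    - {"jaw": 1, "translation": [0.001, -0.0133, 0], "roll": 0}
    - {"jaw": 1, "translation": [0.001, -0.0133, 0], "roll": 0}

```text
t: 25.4
eef_pos: [566.2, -129.1, 82.6]
orientation: [0.48, 0.519, -0.48, 0.519]
ft_force: [0.1, -0.5, -1.3]
grip_width: 42.0
```

Run:
```python
from h import *
a=snap('scene','scene15');b=snap('side','side15');s=env.get_state(); print(s['t'],s['eef_pos'],s['orientation'],s['ft_force'],s['grip_width'])
crop('scene15',140,95,280,215,5,'c_scene15');crop('side15',270,170,410,290,5,'c_side15')
```

```text
25.5 [ 566.12626158 -129.85128109   82.60404243] [ 0.48046512  0.51851898 -0.48081038  0.51876074] [-0.20220914 -0.36478718 -0.61774269] 41.970286853220536
```

View pics/c_scene15.png

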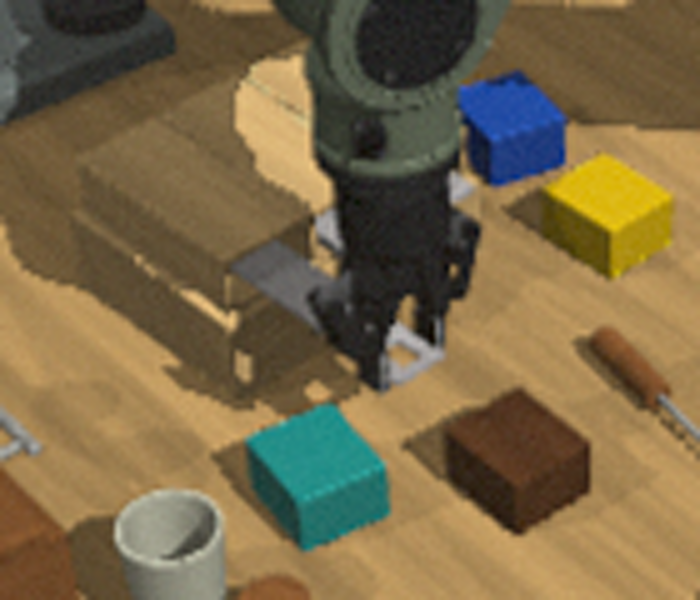

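View pics/c_side15.png

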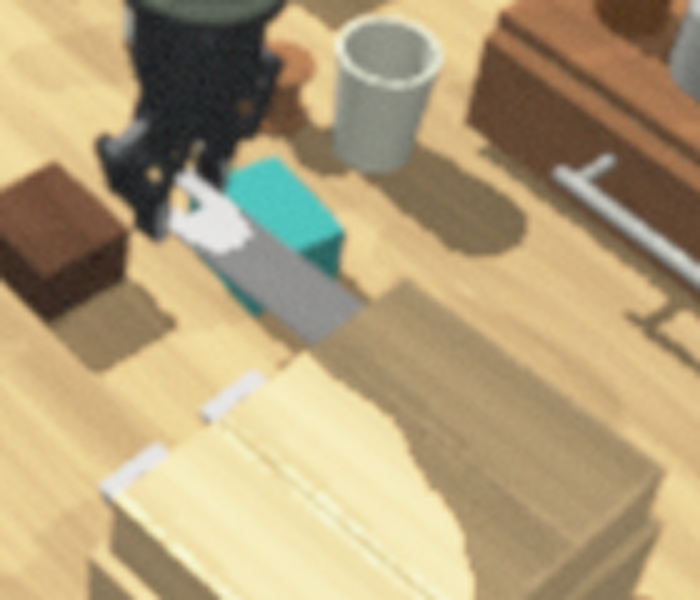

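Emit:
drive_tool:
  plan:
    - {"jaw": 1, "translation": [0.001, -0.0133, 0], "roll": 0}
    - {"jaw": 1, "translation": [0.001, -0.0133, 0], "roll": 0}
    - {"jaw": 1, "translation": [0.001, -0.0133, 0], "roll": 0}
    - {"jaw": 1, "translation": [0.001, -0.0133, 0], "roll": 0}
    - {"jaw": 1, "translation": [0.001, -0.0133, 0], "roll": 0}
    - {"jaw": 1, "translation": [0.001, -0.0133, 0], "roll": 0}
    - {"jaw": 1, "translation": [0.001, -0.0133, 0], "roll": 0}
    - {"jaw": 1, "translation": [0.001, -0.0125, 0], "roll": 0}

```text
t: 26.5
eef_pos: [572.2, -208.4, 82.6]
orientation: [0.48, 0.519, -0.48, 0.519]
ft_force: [0.2, -0.6, -0.6]
grip_width: 41.7
```

Emit:
drive_tool:
  plan:
    - {"jaw": 1, "translation": [0, 0, 0], "roll": 0}
    - {"jaw": 1, "translation": [0, 0, -0.005], "roll": 0}
    - {"jaw": 1, "translation": [0, 0, -0.005], "roll": 0}
    - {"jaw": 1, "translation": [0, 0, -0.004], "roll": 0}
    - {"jaw": 1, "translation": [0, 0, 0], "roll": 0}
    - {"jaw": 1, "translation": [0, 0, 0], "roll": 0}
    - {"jaw": 1, "translation": [0, 0, 0], "roll": 0}
    - {"jaw": 1, "translation": [0, 0, 0], "roll": 0}

```text
t: 27.5
eef_pos: [572.2, -207.7, 72.2]
orientation: [0.48, 0.519, -0.48, 0.519]
ft_force: [0.6, -0.7, -0.9]
grip_width: 41.3
```

Run:
```python
from h import *
a=snap('scene','scene16');b=snap('side','side16');c=snap('wrist','wrist16');s=env.get_state(); print(s['t'],s['eef_pos'],s['orientation'],s['ft_force'],s['grip_width'])
crop('scene16',140,95,280,215,5,'c_scene16');crop('side16',270,170,410,290,5,'c_side16')
strap(b,(520,630,-265,-100,76,125))
```

```text
27.65 [ 572.21895469 -207.71858411   72.16941481] [ 0.48029702  0.51892979 -0.48033949  0.51894183] [-1.07373374 -1.10270208 -1.05481435] 41.47966305773106
n 185 mean [ 573.7 -230.5   91.3] slopes x,y [-0.03   0.017] resid 2.65 yrange -255.0 -187.0 rect ((571.3290405273438, -221.76876831054688), (48.78587341308594, 67.31216430664062), 11.409721374511719)
```

View pics/c_scene16.png

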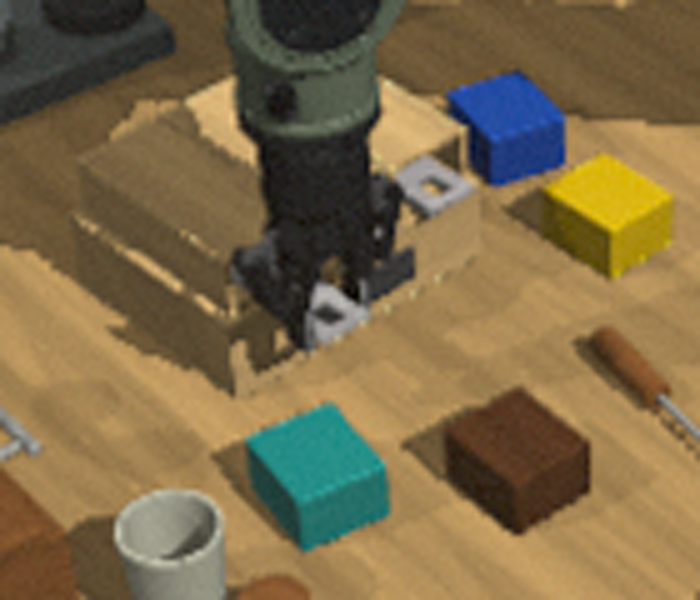

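View pics/c_side16.png

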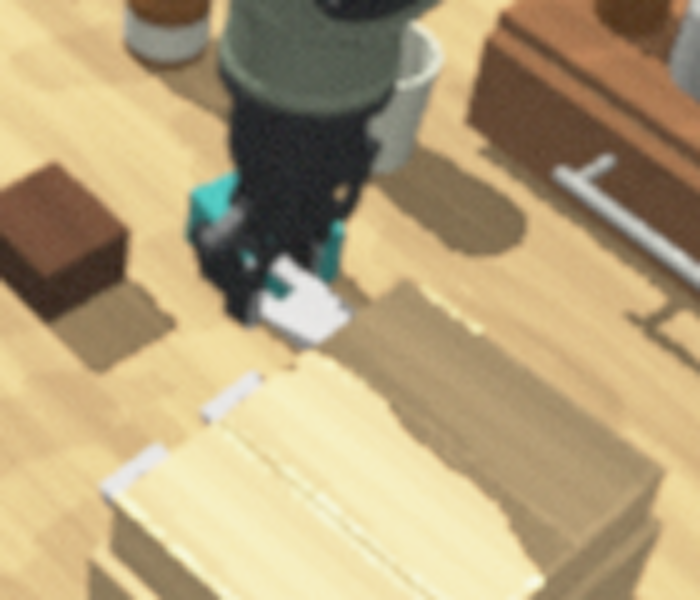

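View pics/wrist16.png

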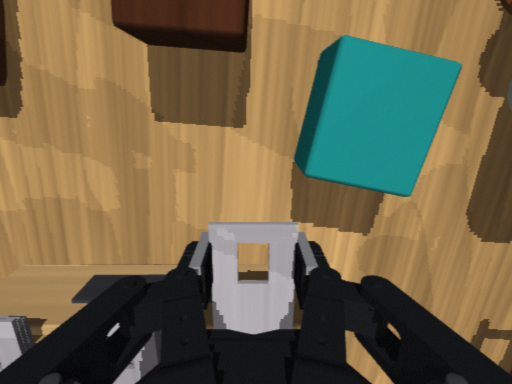

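Emit:
drive_tool:
  plan:
    - {"jaw": 1, "translation": [0, 0, -0.003], "roll": 0}
    - {"jaw": 1, "translation": [0, 0, -0.002], "roll": 0}
    - {"jaw": 1, "translation": [0, 0, 0], "roll": 0}
    - {"jaw": 1, "translation": [0, 0, -0.001], "roll": 0}
    - {"jaw": 1, "translation": [0, 0, -0.001], "roll": 0}
    - {"jaw": 1, "translation": [0, 0, 0], "roll": 0}
    - {"jaw": 1, "translation": [0, 0, 0], "roll": 0}
    - {"jaw": 1, "translation": [0, 0, 0], "roll": 0}

```text
t: 28.65
eef_pos: [572.2, -207.7, 66.9]
orientation: [0.48, 0.519, -0.48, 0.519]
ft_force: [0.2, -0.2, -0.4]
grip_width: 41.5
```

Emit:
drive_tool:
  plan:
    - {"jaw": 1, "translation": [0, 0, -0.0013], "roll": 0}
    - {"jaw": 1, "translation": [0, 0, 0], "roll": 0}
    - {"jaw": 1, "translation": [0, 0, -0.0007], "roll": 0}
    - {"jaw": 1, "translation": [0, 0, 0], "roll": 0}
    - {"jaw": 1, "translation": [0, 0, 0], "roll": 0}
    - {"jaw": 1, "translation": [0, 0, 0], "roll": 0}
    - {"jaw": 1, "translation": [0, 0, 0], "roll": 0}
    - {"jaw": 1, "translation": [0, 0, 0], "roll": 0}

```text
t: 29.65
eef_pos: [572.2, -207.7, 65.4]
orientation: [0.48, 0.519, -0.48, 0.519]
ft_force: [0.1, -0.5, -0.0]
grip_width: 41.7
```

Emit:
drive_tool:
  plan:
    - {"jaw": 1, "translation": [0, 0, -0.0007], "roll": 0}
    - {"jaw": 1, "translation": [0, 0, 0], "roll": 0}
    - {"jaw": 1, "translation": [0, 0, -0.0007], "roll": 0}
    - {"jaw": 1, "translation": [0, 0, 0], "roll": 0}
    - {"jaw": 1, "translation": [0, 0, 0], "roll": 0}
    - {"jaw": 1, "translation": [0, 0, 0], "roll": 0}
    - {"jaw": 1, "translation": [0, 0, 0], "roll": 0}
    - {"jaw": 1, "translation": [0, 0, 0], "roll": 0}

```text
t: 30.65
eef_pos: [572.2, -207.7, 64.3]
orientation: [0.48, 0.519, -0.48, 0.519]
ft_force: [-0.7, 1.6, 1.4]
grip_width: 41.9
```

Emit:
drive_tool:
  plan:
    - {"jaw": 0.45, "translation": [0, 0, -0.0004], "roll": 0}
    - {"jaw": 0.4, "translation": [0, 0, 0], "roll": 0}
    - {"jaw": 0.3, "translation": [0, 0, 0], "roll": 0}
    - {"jaw": 0.25, "translation": [0, 0, 0], "roll": 0}
    - {"jaw": 0.2, "translation": [0, 0, 0], "roll": 0}
    - {"jaw": 0.1, "translation": [0, 0, 0], "roll": 0}
    - {"jaw": 0.1, "translation": [0, 0, 0], "roll": 0}
    - {"jaw": 0.1, "translation": [0, 0, 0], "roll": 0}

```text
t: 31.65
eef_pos: [572.2, -207.7, 64.0]
orientation: [0.48, 0.519, -0.48, 0.519]
ft_force: [-1.2, 0.5, 0.1]
grip_width: 77.0
```

Emit:
drive_tool:
  plan:
    - {"jaw": 0.1, "translation": [0, 0, 0.01], "roll": 0}
    - {"jaw": 0.1, "translation": [0, 0, 0.02], "roll": 0}
    - {"jaw": 0.1, "translation": [0, 0, 0.03], "roll": 0}
    - {"jaw": 0.1, "translation": [0, 0, 0.04], "roll": 0}
    - {"jaw": 0.1, "translation": [0, 0.03, 0.04], "roll": 0}
    - {"jaw": 0.1, "translation": [0, 0.04, 0.02], "roll": 0}
    - {"jaw": 0.1, "translation": [0, 0.04, 0], "roll": 0}
    - {"jaw": 0.1, "translation": [0, 0.04, 0], "roll": 0}

```text
t: 32.65
eef_pos: [572.3, -94.2, 185.4]
orientation: [0.481, 0.519, -0.48, 0.519]
ft_force: [0.7, 0.6, 0.7]
grip_width: 77.5
```

Emit:
drive_tool:
  plan:
    - {"jaw": 0.1, "translation": [0, 0.04, 0], "roll": 0}
    - {"jaw": 0.1, "translation": [0, 0.04, 0], "roll": 0}
    - {"jaw": 0.1, "translation": [0, 0.03, 0], "roll": 0}
    - {"jaw": 0.1, "translation": [0, 0.01, 0], "roll": 0}
    - {"jaw": 0.1, "translation": [0, 0, 0], "roll": 0}
    - {"jaw": 0.1, "translation": [0, 0, 0], "roll": 0}
    - {"jaw": 0.1, "translation": [0, 0, 0], "roll": 0}
    - {"jaw": 0.1, "translation": [0, 0, 0], "roll": 0}

```text
t: 33.65
eef_pos: [572.2, -5.6, 184.0]
orientation: [0.48, 0.519, -0.481, 0.519]
ft_force: [-0.2, 0.3, -0.2]
grip_width: 76.7
```

Run:
```python
from h import *
a=snap('scene','scene17');b=snap('side','side17');c=snap('wrist','wrist17');s=env.get_state(); print(s['t'],s['eef_pos'],s['ft_force'])
crop('scene17',140,95,280,215,5,'c_scene17');crop('side17',270,170,410,290,5,'c_side17')
strap(b,(520,630,-260,-150,70,125));strap(a,(530,630,-280,-150,70,125));strap(c,(530,630,-290,-150,70,125))
```

```text
33.8 [572.21051771  -5.31753147 184.01372027] [ 0.49761619 -0.59293675 -0.03310455]
n 216 mean [ 572.2 -221.2   84.5] slopes x,y [ 0.008 -0.016] resid 1.63 yrange -252.0 -185.0 rect ((573.220703125, -218.71263122558594), (45.83475112915039, 67.04224395751953), 1.2244040966033936)h.py:28: RuntimeWarning: Mean of empty slice.
  Q=X[m]; A=np.c_[Q[:,0]-Q[:,0].mean(),Q[:,1]-Q[:,1].mean(),np.ones(len(Q))]
  ret = ret.dtype.type(ret / rcount)
h.py:30: RuntimeWarning: Mean of empty slice.
  print('n',len(Q),'mean',Q.mean(0).round(1),'slopes x,y',k[:2].round(3),'resid',(Q[:,2]-A@k).std().round(2),'yrange',Q[:,1].min().round(),Q[:,1].max().round(),'rect',r); return Q
  ret = um.true_divide(
  ret = _var(a, axis=axis, dtype=dtype, out=out, ddof=ddof,
  arrmean = um.true_divide(arrmean, div, out=arrmean,
  ret = ret.dtype.type(ret / rcount)
Traceback (most recent call last):
  File "h.py", line 30, in strap
    print('n',len(Q),'mean',Q.mean(0).round(1),'slopes x,y',k[:2].round(3),'resid',(Q[:,2]-A@k).std().round(2),'yrange',Q[:,1].min().round(),Q[:,1].max().round(),'rect',r); return Q
                                                                                                                        ~~~~~~~~~~^^
ValueError: zero-size array to reduction operation minimum which has no identity
```

View pics/c_scene17.png

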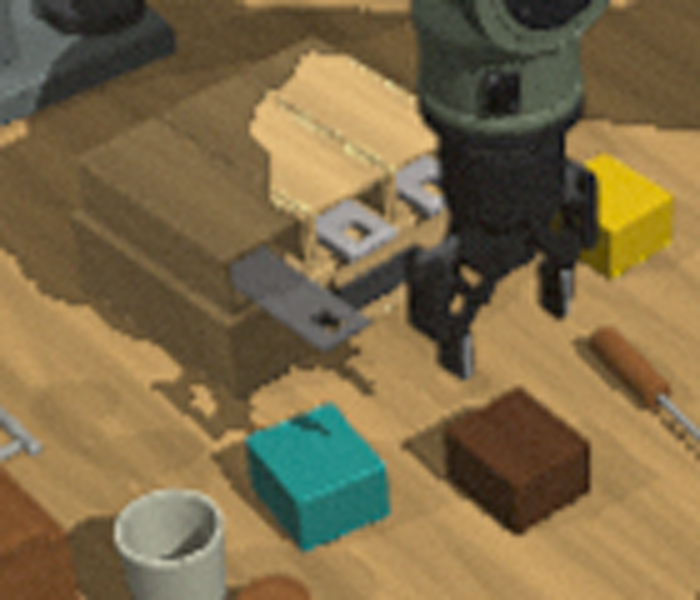

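View pics/scene17.png

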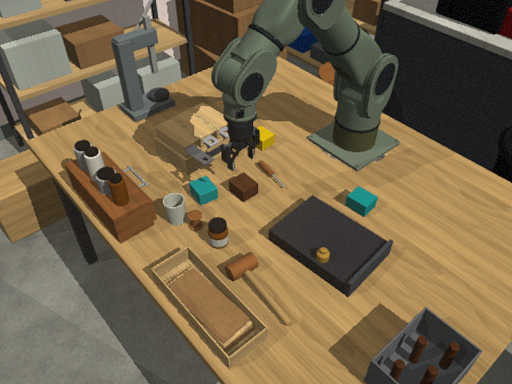

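View pics/c_side17.png

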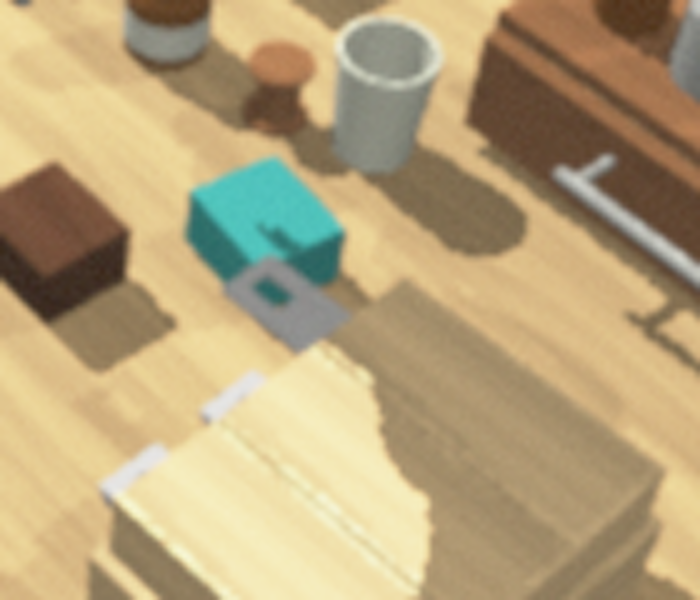

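Run:
```python
from h import *
print(job_done())
```

```text
the job is handed in; nothing more can be done
None
```

The pattern is in the empty pigeonhole (the outermost one, farthest from the robot). It lies flat, point first and released, and I handed the job in at about 34 s of the 67 s allowed.

**What I did:**
- I pressed it with 6 to 8 N and slid it out until the point overhung the slab's free edge by about 60 mm.
- I pinched it behind the point, lifted it level and laid it across the dark brown block, about 3 mm off the block's centre. Then I let go.
- I took it again 22 mm from the square end, lifted it clear of the block and slid it into the pigeonhole. I lowered it until the force just rose, then released and backed the arm off.

**Last checks:**
- **Position:** the square end is about 85 mm outside the mouth, so by length the point is about 135 mm in. I could not see the point inside the rack.
- **Flatness:** the side camera's depth gives a tilt of about 0.02 rad, with the top of the strap at about 84 mm, against an expected 83 mm.
- **Sideways fit:** just before it went in, the point was within about 2 mm of the pigeonhole's centre line.
- **Surroundings:** in the last picture the weight, jar, spool, mallet, cup and awl look unmoved. I did not measure their positions. The fingers were clear of everything.

**Failed or disagreed:** the last depth check on the scene camera found no usable pixels because the strap was in the robot's shadow. The script stopped there, so the wrist-camera check never ran. The final numbers therefore come from the side camera only, plus what I saw in the scene picture.

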